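Turn the mill rack round and store the mills heavy end down

ROBOT

A 7-joint arm with a two-finger parallel gripper is mounted at the origin on the work surface. World frame = base frame: x ahead of the robot, y to its left, z up, the work surface at z = 0. Lengths are in m, angles in rad, forces in N, time in s.
With the tool pointing down it reaches from about 0.425 to 0.875 m from the base axis. Payload 4.7 kg.
Tool frame: the origin (TCP) lies at the very end of the fingers, on their centre line; the grasp point (between the pads) lies 19 mm behind it (manip.grip_point_offset is the distance from the TCP to the grasp point, in m); z points along the fingers, x is the direction in which the jaws open and shut, and the axes are right-handed (so a half turn about z gives the same grasp; the last joint's range is limited). The gripper opens to 87 mm and grips with 3 to 60 N. Pads are 19 mm wide; open, the fingers measure 117 mm over their backs; the gripper's body (75 mm by 190 mm) begins 51 mm behind the grasp point.
Start: joints at [-1.252, 0.321, -0.07, 1.45, 0.023, 1.371, -0.057], TCP at [0.195, 0.62, 0.223] pointing down, gripper open.
Joint ranges: [-2.86, 2.86], [-0.3, 2.09], [-1.38, 1.24], [0.06, 2.45], [-1.56, 4.7], [0.09, 2.05], [-2.69, 2.69]. Speed limits (rad/s): [2.57, 2.57, 3.14, 3.14, 3.14, 3.14, 3.14].

INTERFACE

Orientations are given as a unit quaternion [x, y, z, w].
In Python, from cell import manip gives the robot as it stands.
- The arm moves only by the shell command python3 -m handwheel 'ROWS'. ROWS is JSON, one flat list of numbers, 7 for each row, row after row: the shift along the tool's x, y, z in mm, then the turn, a rotation vector about the tool's x, y, z in rad, then the closure, from 0 (fully open) to 1 (shut). In form: [tx, ty, tz, rx, ry, rz, gripper, tx, ty, tz, rx, ry, rz, gripper, ...]. A call has 1 to 10 rows; each row is the pose to reach, as a shift and turn from the pose commanded when the call began, along the tool's axes at that moment; what a row does not reach only later rows make up. A row lasts 1/10 s, in which the tool goes at most 50 mm and 8.59 degrees, less where a joint would pass 70% of its speed; a pose out of reach is approached as far as the arm can. A call with a gripper value outside its range is refused whole. The fingers move at their own pace and stop on an object; the grip force is fixed at half the most. Time passes only in rows, so rows that repeat a pose let the fingers close. It gives the time, the measured TCP pose, the force and the opening at its end, in the units of the state.
- manip.read_state(): the state, without advancing time (a new reading comes with each control period).
- manip.read_camera(name): name is "scene" or "side" or "wrist"; returns the picture (480x640x3 uint8, blue, green, red); there is no depth.
- manip.camera_info(name): a dict with "K" (3x3 intrinsics, pixels), "k1" (the pictures are not rectified: a ray, as slopes to the right and down, at radius r is drawn at 1 + k1 r^2 times it, then the intrinsics apply), "T" (4x4, takes a point from camera to world coordinates). Camera axes: x right, y down, z forward; pixel columns grow to the right and rows downward; lengths in m; the calibration is good to about 2 mm. A picture is of the moment at which its call begins: read the wrist's pose just before it. camera_info takes no time and is no camera call; for the wrist camera it gives the pose at the moment of the call.
- manip.sign_off(): hands the job in, once; it reports no verdict.
Trained networks look in the newest picture that a camera, given by its name, has taken for a name from the list of things; names that differ only in an ending like _2 or _b are one class to them, and where a whole thing is asked for, a point or a joint stands for the part that bears it (a point fixed in the world has none). Each returns a list of dicts, best first, with "score" (0 to 1); they miss things now and then, are a little off and sometimes report something else, mostly with a low value. They report only what shows in the picture. A call takes as long as a camera call. They do not tell look-alikes from the thing itself.
- manip.find_in(camera, query): "at" ([x, y, z] in m, in the coordinates of the camera as it stood for that picture, good to about 4 mm: the middle of the surface that is visible of it).
- manip.landmark_of(camera, query): "at" ([x, y, z] in m, in the coordinates of the camera as it stood for that picture, good to about 4 mm: a listed point, or the origin of a listed thing).
The state is a dict: "clock": time; "joints": joint angles; "joint_velocities": joint speeds; "joint_efforts": joint torques, N m; "tcp_pos": TCP position; "eef_rot": TCP orientation; "ft_force": force on the tool from outside, world axes, zero at the start; "torque": the same for the moment, N m; "finger_gap": opening from 0.0 (shut) to 1.0 (fully open).
Only numpy, scipy, OpenCV 4.12 (cv2) and the standard library are available. Lean on these libraries where they do the work, as an engineer would, in place of code of your own. Each camera call takes 0.05 s, during which the arm holds its last target. There are 200 camera calls.

TASK

After washing, the wooden rack was put back into its white tray the wrong way round: lift it clear of the tray, turn it half a turn and set it back fully down, with its low lip at the tray's low front and its tall side against the tray's raised back. Then lay every mill in a lane of the rack, one to a lane, with its lower end down by the lip and its heavy end (motor and batteries) downhill; both ends look the same, so you find the heavy one by lifting a mill at mid-length. Leave the other things on the counter where they are.

Things in the scene. Friction and masses are not known exactly. Their poses are not given: they have to be found in the camera images.
- tray: white tray fixed to the counter, outside 178 (x) x 314 mm (y), inside 166 x 302; floor 6 mm thick; walls 6 mm thick, 26 mm high at front and sides, the back wall (its +x) raised to 66 mm. Origin: centre of the underside; x points from the low front to the raised back (which stands towards the robot), z up.
- rack: wooden lift-out rack, 0.6 kg, loose in the tray (play 3 mm on every side). Foot 160 (x) x 296 mm (y); its board rises 28 degrees towards its own +x, from the lip (38 mm high, at -x) to the tall side (100 mm). Origin: centre of the underside; seated, 6 mm above the tray's origin. It starts turned round; right way, its x points as the tray's x does.
- rack_fin (a point): middle of the top edge of the rack's darker carrying fin, close above its centre of mass: a plate 60 mm long (rack x), 14 mm thick (rack y), top 100 mm above the rack's underside and 42 mm above the board. Axes as the rack's.
- rack_lip (a point): middle of the upper edge of the rack's low front lip.
- lane0 (a point): centre of a mill lying properly in lane 0, 22 mm above the board, 81 mm up the slope from the lip (which stands 20 mm proud of the board). x points up the slope, y across to the rack's left, z square to the board. Lanes 0-3: y = 114, 54, -54, -114 mm in the rack's frame; 52 mm wide between ribs 14 mm high, which are absent at mid-length.
- lane1 (a point): centre of a mill lying properly in lane 1, 22 mm above the board, 81 mm up the slope from the lip (which stands 20 mm proud of the board). x points up the slope, y across to the rack's left, z square to the board. Lanes 0-3: y = 114, 54, -54, -114 mm in the rack's frame; 52 mm wide between ribs 14 mm high, which are absent at mid-length.
- lane2 (a point): centre of a mill lying properly in lane 2, 22 mm above the board, 81 mm up the slope from the lip (which stands 20 mm proud of the board). x points up the slope, y across to the rack's left, z square to the board. Lanes 0-3: y = 114, 54, -54, -114 mm in the rack's frame; 52 mm wide between ribs 14 mm high, which are absent at mid-length.
- lane3 (a point): centre of a mill lying properly in lane 3, 22 mm above the board, 81 mm up the slope from the lip (which stands 20 mm proud of the board). x points up the slope, y across to the rack's left, z square to the board. Lanes 0-3: y = 114, 54, -54, -114 mm in the rack's frame; 52 mm wide between ribs 14 mm high, which are absent at mid-length.
- mill0: white battery mill (may be absent), 0.39 kg, 160 mm long (its x), alike at both ends: square heads 44 x 44 x 52 mm, amber waist 28 x 28 x 56 mm between. Motor and batteries (0.25 kg) are fixed in ONE head, 55 mm from the middle; which one is drawn anew each start and cannot be seen: lifted at the waist the mill pulls that way (0.14 N m). Origin: middle of the underside.
- mill0_mid (a point): middle of the waist of mill0, on its long axis. Axes as mill0's. (mill0_core in the rules is the middle of the weight hidden inside.)
- mill1: red battery mill (may be absent), 0.39 kg, 160 mm long (its x), alike at both ends: square heads 44 x 44 x 52 mm, amber waist 28 x 28 x 56 mm between. Motor and batteries (0.25 kg) are fixed in ONE head, 55 mm from the middle; which one is drawn anew each start and cannot be seen: lifted at the waist the mill pulls that way (0.14 N m). Origin: middle of the underside.
- mill1_mid (a point): middle of the waist of mill1, on its long axis. Axes as mill1's. (mill1_core in the rules is the middle of the weight hidden inside.)
- mill2: white battery mill (may be absent), 0.39 kg, 160 mm long (its x), alike at both ends: square heads 44 x 44 x 52 mm, amber waist 28 x 28 x 56 mm between. Motor and batteries (0.25 kg) are fixed in ONE head, 55 mm from the middle; which one is drawn anew each start and cannot be seen: lifted at the waist the mill pulls that way (0.14 N m). Origin: middle of the underside.
- mill2_mid (a point): middle of the waist of mill2, on its long axis. Axes as mill2's. (mill2_core in the rules is the middle of the weight hidden inside.)
- mill3: red battery mill (may be absent), 0.39 kg, 160 mm long (its x), alike at both ends: square heads 44 x 44 x 52 mm, amber waist 28 x 28 x 56 mm between. Motor and batteries (0.25 kg) are fixed in ONE head, 55 mm from the middle; which one is drawn anew each start and cannot be seen: lifted at the waist the mill pulls that way (0.14 N m). Origin: middle of the underside.
- mill3_mid (a point): middle of the waist of mill3, on its long axis. Axes as mill3's. (mill3_core in the rules is the middle of the weight hidden inside.)
- soy: brown soy-sauce bottle, 56 mm across, 190 mm tall (bystander). Origin: centre of the underside.
- jar: clear jar with a green lid, 70 mm across, 100 mm tall (bystander). Origin: centre of the underside.
- bowl: small blue bowl, 90 mm across, 45 mm tall (bystander). Origin: centre of the underside.
- mug: white mug, 76 mm across, 85 mm tall (bystander). Origin: centre of the underside.
- mortar: grey stone mortar, 120 mm across, 80 mm tall (bystander). Origin: centre of the underside.
- tub: yellow tub with an orange lid, 90 x 120 mm, 55 mm tall (bystander). Origin: centre of the underside.
Mind the look-alikes: they are no part of the job. What is shaped like the mill0 but pink is not meant. What is shaped like the mill2 but pink is not meant.

How it is judged:
By the outcome, as a careful person would: the job done as asked, in the order asked, and still so for the second after the job is handed in, with the robot touching nothing.
Of mill0, mill1, mill2, mill3 only 3 to 4 are there at a start; the rules pass over those that are not, and their reading is None.
At some moment in a run one of mill0, mill1, mill2, mill3 may be knocked a few centimetres aside while the robot is not near it.
Once in a run the grip may slacken for a moment while it holds something.
It also fails if it takes over 192 s, if anything falls off the work surface, if the arm or the gripper's body presses on something with over 40 N, if the wrist force passes 120 N, or if a joint passes its speed limit or range.

## Working session

There is one attempt and no reset: what is moved stays moved. The work goes in short steps, Python scripts to look and compute and a shell command to move; the robot and the scene stay as the last step left them, time stands still between calls to the robot, and variables do not carry over. Pictures are saved under pics/ and viewed, about 12 in all and at most 16, crops included, and the job is handed in when it is done.

```bash
ls; mkdir -p pics; cat > h.py <<'E'
import numpy as np, cv2
from cell import manip
from scipy.spatial.transform import Rotation as R
def snap(cam,fn=None):
    T=np.array(manip.camera_info(cam)["T"]); im=manip.read_camera(cam)
    if fn: cv2.imwrite("pics/"+fn,im)
    return im,T
def lm(cam,q,T,f=manip.landmark_of,n=6):
    return [(round(d["score"],2),np.round(T[:3,:3]@np.array(d["at"])+T[:3,3],3).tolist()) for d in f(cam,q)[:n]]
def pix(cam,p,T=None):
    c=manip.camera_info(cam); T=np.array(c["T"]) if T is None else T
    q=T[:3,:3].T@(np.array(p)-T[:3,3]); s=q[:2]/q[2]; s=s*(1+c["k1"]*(s@s)); K=np.array(c["K"])
    return (K@[s[0],s[1],1])[:2]
def onplane(cam,uv,z,T=None):
    c=manip.camera_info(cam); T=np.array(c["T"]) if T is None else T
    K=np.array(c["K"]); d=np.array([(uv[0]-K[0,2])/K[0,0],(uv[1]-K[1,2])/K[1,1]]); s=d.copy()
    for _ in range(10): s=d/(1+c["k1"]*(s@s))
    r=T[:3,:3]@[s[0],s[1],1]; return T[:3,3]+r*(z-T[2,3])/r[2]
def st():
    s=manip.read_state(); print("t",round(s["clock"],2),"tcp",np.round(s["tcp_pos"],4),"q",np.round(s["eef_rot"],4),"f",np.round(s["ft_force"],2),"m",np.round(s["torque"],3),"gap",round(s["finger_gap"],3)); print("R",np.round(R.from_quat(s["eef_rot"]).as_matrix(),3).tolist(), "j",np.round(s["joints"],2))
    return s
def rel(p,Rm):
    """shift mm & rotvec from the present pose to TCP p, rotation Rm"""
    s=manip.read_state(); A=R.from_quat(s["eef_rot"]).as_matrix()
    return np.round(A.T@(np.array(p)-s["tcp_pos"])*1000,1), np.round(R.from_matrix(A.T@Rm).as_rotvec(),3)
E
python3 - <<'E'
from h import *
st()
for c in ("scene","side"):
    im,T=snap(c,c+"0.png"); print(c,np.round(T,3).tolist())
    for q in ("rack_fin","rack_lip","tray","mill0_mid","mill1_mid"): print(q,lm(c,q,T))
E
```

```text
pics
t 0.0 tcp [0.195  0.6195 0.2215] q [ 8.062e-01  5.916e-01 -7.000e-04  6.000e-04] f [0.43 0.24 0.12] m [-0.017 -0.     0.005] gap 0.999
R [[0.3, 0.954, -0.0], [0.954, -0.3, -0.002], [-0.002, 0.0, -1.0]] j [-1.25  0.32 -0.07  1.45  0.02  1.37 -0.06]
scene [[-0.323, 0.698, -0.639, 1.564], [0.946, 0.25, -0.205, 0.337], [0.017, -0.671, -0.741, 1.304], [0.0, 0.0, 0.0, 1.0]]
rack_fin [(0.83, [0.552, 0.019, 0.109])]
rack_lip [(0.91, [0.475, 0.009, 0.045])]
tray []
mill0_mid [(0.69, [0.6, -0.306, 0.026]), (0.59, [0.724, -0.451, 0.02])]
mill1_mid []
side [[0.909, -0.222, 0.353, -0.085], [-0.417, -0.469, 0.779, -1.29], [-0.007, -0.855, -0.519, 0.954], [0.0, 0.0, 0.0, 1.0]]
rack_fin []
rack_lip [(0.89, [0.471, 0.009, 0.044]), (0.51, [0.543, 0.019, 0.004]), (0.21, [0.463, 0.501, -0.002])]
tray [(0.68, [0.542, 0.018, -0.0])]
mill0_mid [(0.98, [0.598, -0.302, 0.019]), (0.71, [0.725, -0.449, 0.02])]
mill1_mid [(0.47, [0.55, -0.04, 0.083])]
```

View pics/scene0.png

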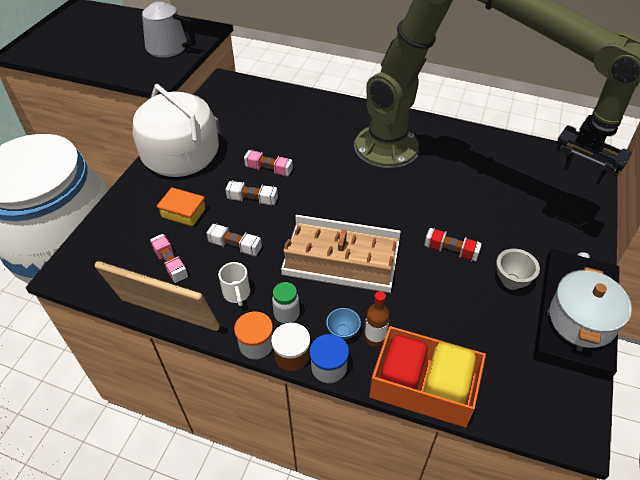

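View pics/side0.png

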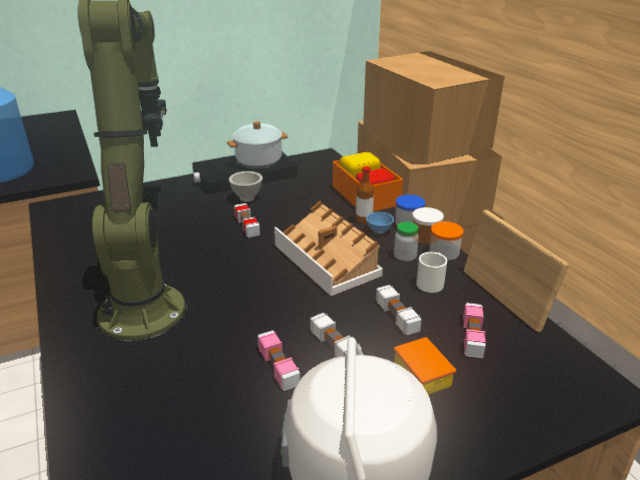

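The scene view shows two white mills at (251,192) and (234,239) and one red mill at (453,243). The pink look-alikes are at (268,162) and (169,257), and the rack and tray are at (342,250). There is no second red mill in sight. In the side view the same mills are at (335,337), (398,309) and (246,220), with pink ones at (278,358) and (474,330).

```bash
python3 - <<'E'
from h import *
Rm=np.array([[0,1,0],[1,0,0],[0,0,-1.]])
print(rel([0.52,0.02,0.38],Rm))
for c in ("scene","side"):
    im,T=snap(c)
    for q in ("mill0","mill1","mill0_mid","mill1_mid","soy","jar","bowl","mug","mortar","tub","rack_fin"): print(c,q,lm(c,q,T,n=3), lm(c,q,T,manip.find_in,2) if 'mill' in q else '')
E
```

```text
(array([-474.9,  490. , -157.4]), array([ 0.   , -0.   , -0.305]))
scene mill0 [(0.91, [0.727, -0.455, 0.001]), (0.88, [0.248, -0.344, 0.002]), (0.76, [0.397, 0.316, -0.003])] [(0.94, [0.412, 0.315, 0.034]), (0.9, [0.61, -0.293, 0.04])]
scene mill1 [(0.91, [0.727, -0.455, 0.001]), (0.88, [0.248, -0.344, 0.002]), (0.76, [0.397, 0.316, -0.003])] [(0.94, [0.412, 0.315, 0.034]), (0.9, [0.61, -0.293, 0.04])]
scene mill0_mid [(0.93, [0.6, -0.306, 0.026]), (0.59, [0.724, -0.451, 0.02]), (0.25, [0.772, 0.097, -0.002])] [(0.77, [0.61, -0.298, 0.041]), (0.57, [0.733, -0.439, 0.04])]
scene mill1_mid [(0.42, [0.556, -0.041, 0.081])] [(0.41, [0.597, 0.026, 0.059])]
scene soy [(0.69, [0.765, 0.183, 0.001]), (0.66, [0.552, -0.037, 0.081])] 
scene jar [(0.75, [0.77, -0.066, 0.003]), (0.63, [0.458, 0.499, 0.001]), (0.52, [0.536, -0.509, 0.002])] 
scene bowl [(0.62, [0.777, 0.095, -0.002])] 
scene mug [(0.61, [0.753, -0.217, -0.002])] 
scene mortar [] 
scene tub [(0.96, [0.531, -0.507, -0.001]), (0.25, [0.475, 0.008, 0.042])] 
scene rack_fin [(0.57, [0.551, 0.019, 0.107]), (0.42, [0.56, -0.095, 0.083]
[... 215 characters left out ...]
ill1 [(0.8, [0.396, 0.315, -0.002]), (0.75, [0.399, -0.338, -0.002]), (0.59, [0.251, -0.345, -0.001])] [(0.98, [0.383, -0.317, 0.035]), (0.79, [0.589, -0.323, 0.035])]
side mill0_mid [(0.88, [0.727, -0.449, 0.023]), (0.86, [0.6, -0.301, 0.02]), (0.67, [0.534, -0.509, -0.004])] [(0.86, [0.588, -0.323, 0.032]), (0.56, [0.71, -0.471, 0.038])]
side mill1_mid [(0.61, [0.55, 0.016, 0.105])] []
side soy [(0.61, [0.769, 0.188, -0.002])] 
side jar [(0.68, [0.774, -0.067, -0.002])] 
side bowl [(0.57, [0.773, 0.1, -0.001])] 
side mug [(0.61, [0.752, -0.222, -0.002]), (0.25, [0.398, 0.312, 0.023])] 
side mortar [(0.87, [0.46, 0.503, -0.001])] 
side tub [(0.75, [0.534, -0.512, -0.005])] 
side rack_fin []
```

```bash
python3 -m handwheel '[-47,49,-16,0,0,-0.03,0, -95,98,-32,0,0,-0.06,0, -142,147,-48,0,0,-0.09,0, -190,196,-64,0,0,-0.12,0, -237,245,-80,0,0,-0.15,0, -285,294,-96,0,0,-0.18,0, -332,343,-110,0,0,-0.21,0, -380,392,-126,0,0,-0.24,0, -427,441,-142,0,0,-0.27,0, -475,490,-157,0,0,-0.305,0]'; python3 -m handwheel '[0,0,0,0,0,0,0]'; python3 - <<'E'
from h import *
Rm=np.array([[0,1,0],[1,0,0],[0,0,-1.]])
st();print(rel([0.52,0.02,0.38],Rm))
E
```

```text
clock: 3.2
tcp_pos: [0.4277, 0.1898, 0.3362]
eef_rot: [0.707, 0.708, 0.001, -0.0]
ft_force: [0.9, 0.3, 0.1]
finger_gap: 1.004
clock: 3.3
tcp_pos: [0.4312, 0.1845, 0.3377]
eef_rot: [0.711, 0.703, 0.002, 0.002]
ft_force: [-0.4, 0.4, 1.1]
finger_gap: 0.998
t 3.3 tcp [0.4312 0.1845 0.3377] q [0.7113 0.7029 0.0018 0.0015] f [-0.44  0.44  1.05] m [ 0.079 -0.015 -0.035] gap 0.998
R [[0.012, 1.0, 0.005], [1.0, -0.012, 0.0], [0.0, 0.005, -1.0]] j [-0.8  -0.12  0.31  1.7   0.04  1.55  1.06]
(array([-163.4,   90.9,  -42. ]), array([ 0.005, -0.   , -0.012]))
```

```bash
python3 -m handwheel '[-40,22,-10,0,0,0,0, -80,45,-20,0,0,0,0, -120,67,-30,0,0,0,0, -163,90,-42,0,0,0,0,-163,90,-42,0,0,0,0,-163,90,-42,0,0,0,0]'; python3 - <<'E'
from h import *
st()
im,T=snap("wrist","w1.png"); print(np.round(T,3).tolist())
for q in ("rack_fin","rack_lip","tray"): print(q,lm("wrist",q,T))
E
```

```text
clock: 3.9
tcp_pos: [0.5174, 0.0282, 0.3774]
eef_rot: [0.708, 0.706, 0.0, -0.0]
ft_force: [-0.4, 0.2, -0.1]
finger_gap: 0.999
t 3.9 tcp [0.5174 0.0282 0.3774] q [ 7.080e-01  7.062e-01  3.000e-04 -1.000e-04] f [-0.43  0.16 -0.12] m [0.074 0.028 0.023] gap 0.999
R [[0.002, 1.0, 0.0], [1.0, -0.002, 0.001], [0.001, 0.0, -1.0]] j [-0.64 -0.01  0.53  1.52  0.    1.63  1.46]
[[0.002, 0.97, 0.244, 0.452], [1.0, -0.002, 0.0, 0.03], [0.001, 0.244, -0.97, 0.54], [0.0, 0.0, 0.0, 1.0]]
rack_fin [(0.94, [0.551, 0.019, 0.102]), (0.36, [0.4, 0.313, -0.004])]
rack_lip [(0.66, [0.477, 0.009, 0.042]), (0.53, [0.463, 0.501, 0.002])]
tray []
```

View pics/w1.png

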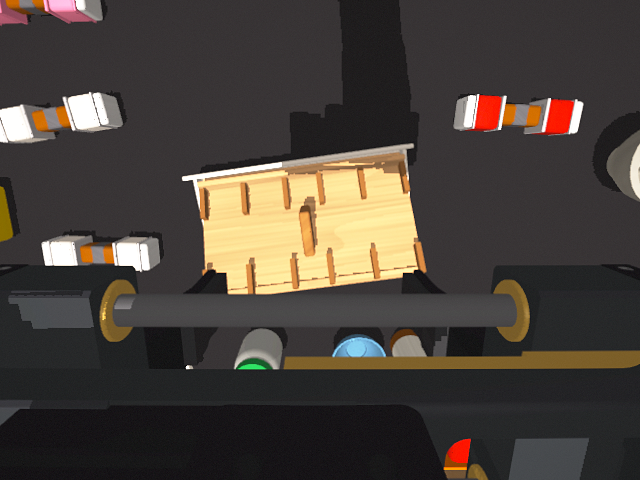

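The wrist view shows the rack in the tray with its fin at (308,232), and the tray's raised back running from (184,178) to (412,147). The red mill is at (520,115) and the whites are at (55,118) and (100,253).

```bash
python3 - <<'E'
from h import *
im,T=snap("wrist")
a=onplane("wrist",(184,178),.066,T);b=onplane("wrist",(412,147),.066,T);print(a,b,np.linalg.norm(a-b),"yaw y-axis",np.degrees(np.arctan2(-(b-a)[0],(b-a)[1])))
for p in((301,207),(311,254)): print(onplane("wrist",p,.106,T))
for n,ps in dict(red=[(458,113),(580,115)],B=[(0,125),(121,110)],A=[(46,252),(158,252)]).items():
    print(n,[onplane("wrist",p,.03,T).round(3).tolist() for p in ps])
c=im[140:300,170:440];cv2.imwrite("pics/c1.png",cv2.resize(c,None,fx=2.9,fy=2.9,interpolation=cv2.INTER_CUBIC))
E
```

```text
[ 0.48320423 -0.14307804  0.066     ] [0.44167326 0.16144419 0.066     ] 0.3073411886263587 yaw y-axis 7.766128158030293
[0.51605297 0.0159707  0.106     ]
[0.57753455 0.02865575 0.106     ]
red [[0.395, 0.232, 0.03], [0.396, 0.404, 0.03]]
B [[0.412, -0.411, 0.03], [0.393, -0.236, 0.03]]
A [[0.598, -0.379, 0.03], [0.597, -0.206, 0.03]]
```

View pics/c1.png

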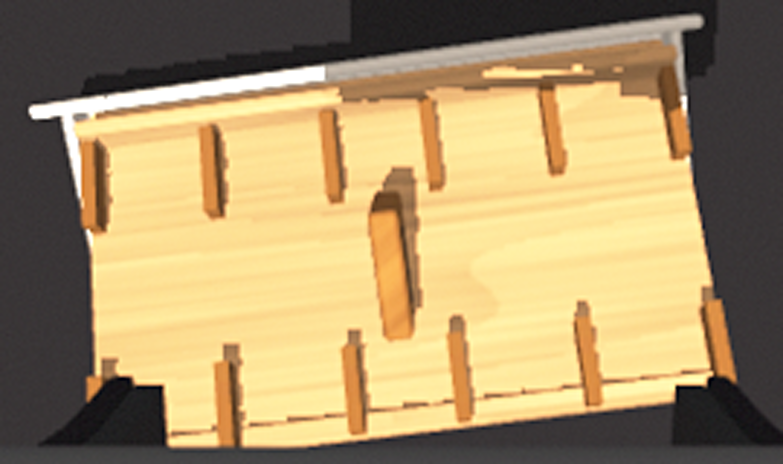

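```bash
python3 - <<'E'
from h import *
a=np.radians(7.8);Rm=np.array([[-np.sin(a),np.cos(a),0],[np.cos(a),np.sin(a),0],[0,0,-1.]])
st();print(rel([0.551,0.020,0.13],Rm),rel([0.551,0.020,0.074],Rm))
E
```

```text
t 4.15 tcp [0.5167 0.0305 0.377 ] q [ 7.060e-01  7.082e-01 -1.000e-04 -3.000e-04] f [ 0.   -0.6  -0.54] m [ 0.015  0.013 -0.01 ] gap 1.003
R [[-0.003, 1.0, -0.001], [1.0, 0.003, 0.0], [0.0, -0.001, -1.0]] j [-0.64 -0.01  0.53  1.52  0.    1.63  1.46]
(array([-10.7,  34.5, 247. ]), array([-0.001, -0.   , -0.133])) (array([-10.7,  34.5, 303. ]), array([-0.001, -0.   , -0.133]))
```

```bash
python3 -m handwheel '[-3,8,45,0,0,-0.05,0.3, -6,16,90,0,0,-0.1,0.3, -9,25,135,0,0,-0.134,0.3, -11,34,180,0,0,-0.134,0.3, -11,34,220,0,0,-0.134,0.3, -11,34,240,0,0,-0.134,0.3, -11,34,260,0,0,-0.134,0.3, -11,34,275,0,0,-0.134,0.3,-11,34,275,0,0,-0.134,0.3,-11,34,275,0,0,-0.134,0.3]'; python3 - <<'E'
from h import *
a=np.radians(7.8);Rm=np.array([[-np.sin(a),np.cos(a),0],[np.cos(a),np.sin(a),0],[0,0,-1.]])
st();print(rel([0.551,0.020,0.074],Rm))
im,T=snap("wrist","w2.png"); print(lm("wrist","rack_fin",T)); im,T=snap("side"); print(lm("side","rack_fin",T));im,T=snap("scene"); print(lm("scene","rack_fin",T))
E
```

```text
clock: 5.15
tcp_pos: [0.5514, 0.0182, 0.1028]
eef_rot: [0.658, 0.753, 0.0, 0.0]
ft_force: [-1.2, -0.5, 0.1]
finger_gap: 0.698
t 5.15 tcp [0.5514 0.0182 0.1028] q [6.578e-01 7.532e-01 2.000e-04 1.000e-04] f [-1.19 -0.48  0.13] m [ 0.024  0.012 -0.011] gap 0.698
R [[-0.135, 0.991, 0.0], [0.991, 0.135, 0.0], [0.0, 0.001, -1.0]] j [-0.57  0.22  0.55  1.86 -0.13  1.09  1.74]
(array([ 1.8, -0.2, 28.8]), array([ 0.001, -0.   , -0.001]))
[(0.76, [0.549, 0.02, 0.104]), (0.38, [0.547, 0.02, 0.008])]
[(0.89, [0.549, 0.015, 0.106])]
[(0.86, [0.551, 0.019, 0.106]), (0.49, [0.767, 0.186, -0.001])]
```

View pics/w2.png

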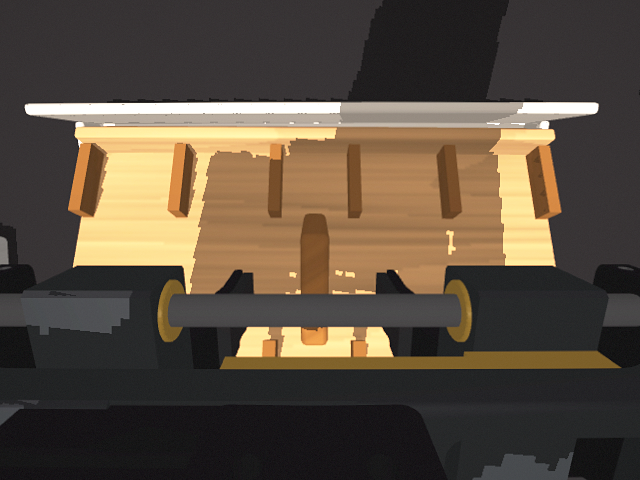

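The fin at (313,280) is centred between the fingers at (240,290) and (390,290), and it runs parallel to the back wall's normal. I'll go down, grip and lift.

```bash
python3 -m handwheel '[1,0,15,0,0,0,0.3, 1,0,28,0,0,0,0.3, 1,0,28,0,0,0,0.3,1,0,28,0,0,0,1,1,0,28,0,0,0,1,1,0,28,0,0,0,1,1,0,28,0,0,0,1,1,0,28,0,0,0,1,1,0,28,0,0,0,1]'; python3 -m handwheel '[0,0,-10,0,0,0,1,0,0,-25,0,0,0,1,0,0,-40,0,0,0,1,0,0,-60,0,0,0,1,0,0,-80,0,0,0,1,0,0,-100,0,0,0,1,0,0,-105,0,0,0,1,0,0,-105,0,0,0,1,0,0,-105,0,0,0,1]';python3 - <<'E'
from h import *
st(); snap("side","s2.png")
E
```

```text
clock: 6.35
tcp_pos: [0.5512, 0.0188, 0.0745]
eef_rot: [0.658, 0.753, 0.0, 0.0]
ft_force: [-0.8, 0.2, 0.2]
finger_gap: 0.243
clock: 7.25
tcp_pos: [0.5503, 0.0188, 0.1785]
eef_rot: [0.658, 0.753, -0.0, -0.001]
ft_force: [-0.0, -0.5, -7.2]
finger_gap: 0.159
t 7.25 tcp [0.5503 0.0188 0.1785] q [ 6.581e-01  7.530e-01 -5.000e-04 -5.000e-04] f [-0.02 -0.46 -7.22] m [0.06  0.136 0.007] gap 0.159
R [[-0.134, 0.991, -0.001], [0.991, 0.134, -0.0], [0.0, -0.001, -1.0]] j [-0.59  0.15  0.56  1.78 -0.08  1.24  1.7 ]
```

View pics/s2.png

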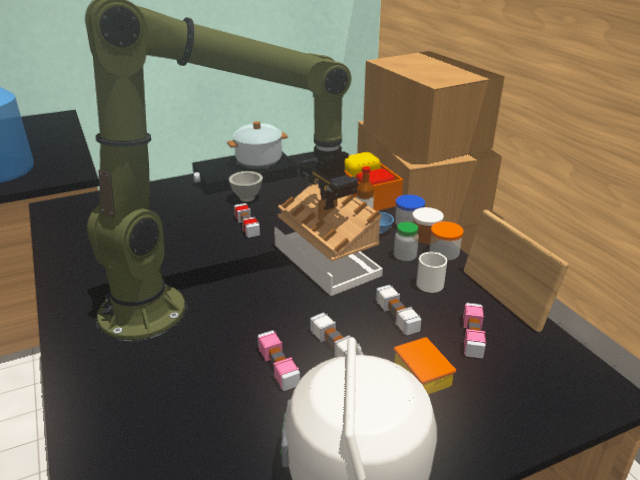

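The rack hangs level, clear of the tray at (330,235). I'll turn it half a turn.

```bash
python3 -m handwheel '[0,0,0,0,0,0.08,1,0,0,0,0,0,0.22,1,0,0,0,0,0,0.37,1,0,0,0,0,0,0.52,1,0,0,0,0,0,0.67,1,0,0,0,0,0,0.82,1,0,0,0,0,0,0.97,1,0,0,0,0,0,1.12,1,0,0,0,0,0,1.27,1,0,0,0,0,0,1.4,1]' ;python3 -m handwheel '[0,0,0,0,0,0.15,1,0,0,0,0,0,0.3,1,0,0,0,0,0,0.45,1,0,0,0,0,0,0.6,1,0,0,0,0,0,0.75,1,0,0,0,0,0,0.9,1,0,0,0,0,0,1.05,1,0,0,0,0,0,1.2,1,0,0,0,0,0,1.35,1,0,0,0,0,0,1.5,1]'; python3 -m handwheel '[0,0,0,0,0,0.12,1,0,0,0,0,0,0.2,1,0,0,0,0,0,0.24,1,0,0,0,0,0,0.242,1,0,0,0,0,0,0.242,1,0,0,0,0,0,0.242,1]';python3 - <<'E'
from h import *
a=np.radians(7.8);Rm=-np.array([[-np.sin(a),np.cos(a),0],[np.cos(a),np.sin(a),0],[0,0,1.]])
st();print(rel([0.551,0.020,0.178],Rm));
im,T=snap("wrist","w3.png")
for q in("rack_fin","rack_lip"):print(lm("wrist",q,T))
for c in ("scene","side"):
  im,T=snap(c)
  for q in("rack_fin","rack_lip"):print(lm(c,q,T))
E
```

```text
clock: 8.3
tcp_pos: [0.5502, 0.0187, 0.1781]
eef_rot: [0.989, 0.149, -0.001, 0.0]
ft_force: [-0.4, -0.8, -4.7]
finger_gap: 0.158
clock: 9.3
tcp_pos: [0.5503, 0.0188, 0.1782]
eef_rot: [0.825, -0.565, -0.001, 0.001]
ft_force: [0.7, -1.0, -4.5]
finger_gap: 0.157
clock: 9.9
tcp_pos: [0.5508, 0.0188, 0.1789]
eef_rot: [0.753, -0.658, -0.0, 0.0]
ft_force: [-1.3, 0.4, -5.0]
finger_gap: 0.162
t 9.9 tcp [0.5508 0.0188 0.1789] q [ 7.531e-01 -6.580e-01 -1.000e-04  2.000e-04] f [-1.33  0.39 -4.98] m [-0.073  0.117  0.036] gap 0.162
R [[0.134, -0.991, -0.001], [-0.991, -0.134, -0.0], [0.0, 0.001, -1.0]] j [-0.86  0.18  0.86  1.78 -0.14  1.25 -1.39]
(array([-1.2, -0.4,  0.9]), array([ 0.001, -0.   , -0.002]))
[(0.6, [0.549, 0.02, 0.203])]
[(0.8, [0.629, 0.028, 0.143])]
[(0.76, [0.547, 0.019, 0.205])]
[(0.87, [0.63, 0.031, 0.143])]
[(0.79, [0.55, 0.017, 0.203])]
[(0.61, [0.627, 0.032, 0.143]), (0.27, [0.769, 0.184, -0.003])]
```

View pics/w3.png

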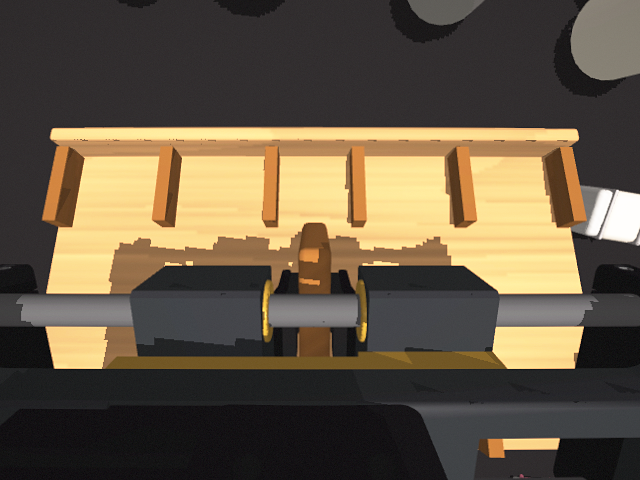

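The wrist view shows the rack turned, with the lip at (315,135) now away from the robot. I'll recompute the tray and rack centres from picture w2 as a check before lowering.

```bash
python3 - <<'E'
from h import *
s=manip.read_state(); X=np.eye(4);X[:3,:3]=R.from_quat(s["eef_rot"]).as_matrix();X[:3,3]=s["tcp_pos"]
H=np.linalg.inv(X)@np.array(manip.camera_info("wrist")["T"])
Y=np.eye(4);Y[:3,:3]=R.from_quat([6.578e-01,7.532e-01,2e-4,1e-4]).as_matrix();Y[:3,3]=[0.551,0.0185,0.1028]
T2=Y@H; im=cv2.imread("pics/w2.png")
def f(u,v,z): return onplane("wrist",(u,v),z,T2)
a=f(25,103.5,.066);b=f(598.5,102,.066);print("wall",a,b,np.linalg.norm(a-b))
m=(a+b)/2;d=(b-a)/np.linalg.norm(b-a);n=np.array([d[1],-d[0],0]);print("yaw",np.degrees(np.arctan2(-d[0],d[1])),"tray",m+.089*n)
a=f(76,130,.044);b=f(553,130,.044);print("lip",a,b,np.linalg.norm(a-b),"rack",(a+b)/2+.08*n)
a=f(314,215,.106);b=f(314,343,.106);print("fin",a,b,(a+b)/2,np.linalg.norm(a-b))
g=cv2.cvtColor(im,6); print(g[95:150:1,314].tolist());print(g[95:150:1,150].tolist())
print(g[108,15:40].tolist(),g[108,585:610].tolist())
E
```

```text
wall [ 0.47898148 -0.15124866  0.066     ] [0.43619675 0.15701498 0.066     ] 0.31121858398008595
yaw 7.901753973784285 tray [0.54574408 0.01511842 0.066     ]
lip [ 0.48982462 -0.13842963  0.044     ] [0.4503741  0.15085895 0.044     ] 0.2919661463985419 rack [0.54933978 0.01721265 0.044     ]
fin [0.51173986 0.01164363 0.106     ] [0.57738209 0.02058706 0.106     ] [0.54456098 0.01611534 0.106     ] 0.06624867516192516
[55, 54, 54, 49, 30, 27, 49, 210, 255, 255, 255, 255, 255, 255, 255, 255, 255, 255, 220, 165, 175, 175, 175, 176, 175, 174, 170, 227, 241, 187, 188, 165, 156, 205, 220, 222, 224, 227, 230, 232, 235, 238, 235, 220, 172, 105, 108, 107, 107, 106, 112, 114, 117, 113, 114]
[53, 55, 55, 56, 57, 28, 26, 42, 254, 255, 255, 255, 255, 255, 255, 255, 255, 255, 248, 166, 175, 173, 173, 174, 172, 174, 173, 171, 151, 183, 175, 143, 207, 235, 234, 235, 235, 236, 237, 238, 240, 240, 230, 214, 212, 211, 206, 198, 196, 204, 210, 212, 211, 208, 199]
[52, 51, 53, 53, 53, 52, 52, 51, 46, 72, 254, 255, 255, 255, 255, 255, 255, 255, 255, 255, 255, 255, 255, 255, 255] [255, 255, 255, 255, 255, 255, 255, 255, 255, 255, 255, 255, 255, 131, 47, 48, 54, 51, 54, 51, 54, 52, 52, 52, 54]
```

```bash
python3 - <<'E'
from h import *
for c in ("scene","side","scene","side","side"):
  im,T=snap(c)
  print(c,"tray",lm(c,"tray",T,n=2),"fin",lm(c,"rack_fin",T,n=1),"lip",lm(c,"rack_lip",T,n=1),"rack",lm(c,"rack",T,n=2))
cv2.imwrite("pics/c2.png",cv2.resize(im[190:300,260:400],None,fx=5,fy=5,interpolation=cv2.INTER_CUBIC))
E
```

```text
scene tray [(0.72, [0.548, 0.013, -0.003])] fin [(0.93, [0.547, 0.018, 0.204])] lip [(0.82, [0.63, 0.034, 0.143])] rack [(0.58, [0.555, 0.015, 0.102])]
side tray [(0.74, [0.541, 0.018, -0.003])] fin [(0.7, [0.549, 0.016, 0.204])] lip [(0.7, [0.625, 0.03, 0.138])] rack [(0.72, [0.554, 0.022, 0.099])]
scene tray [(0.83, [0.543, 0.013, 0.001]), (0.48, [0.553, 0.017, 0.101])] fin [(0.63, [0.549, 0.019, 0.204])] lip [] rack [(0.82, [0.556, 0.017, 0.102]), (0.35, [0.565, -0.094, 0.184])]
side tray [(0.84, [0.543, 0.018, -0.001])] fin [(0.96, [0.549, 0.017, 0.202])] lip [(0.94, [0.626, 0.033, 0.137])] rack [(0.68, [0.55, 0.023, 0.102]), (0.25, [0.46, 0.501, 0.001])]
side tray [(0.91, [0.544, 0.018, -0.004])] fin [(0.76, [0.547, 0.019, 0.203])] lip [(0.64, [0.627, 0.035, 0.141])] rack [(0.94, [0.552, 0.024, 0.103]), (0.39, [0.393, 0.313, -0.003])]
```

View pics/c2.png

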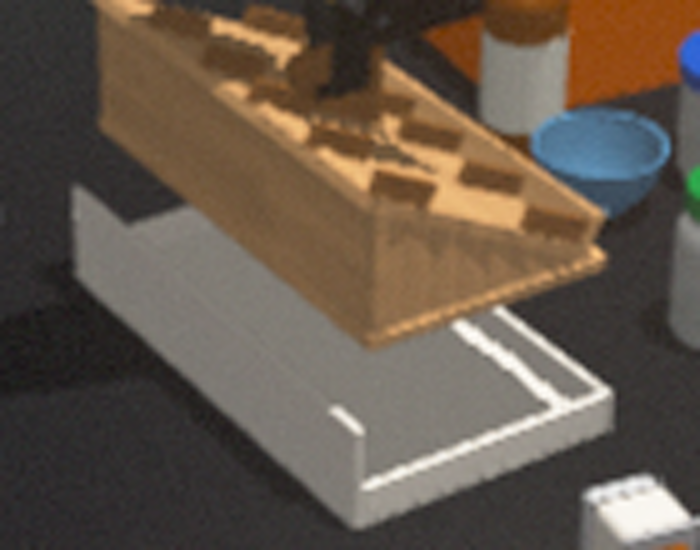

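The crop shows the rack level above the tray, with the tall side to the left on the raised back's side. I'll fit both outlines from this one view.

```bash
python3 - <<'E'
from h import *
from scipy.optimize import least_squares as LS
C=lambda u,v:np.array([260+u/5,190+v/5])
tray=[((.089,.157,0),(357,527)),((.089,.157,.066),(362,436)),((-.089,.157,.026),(613,388)),((-.089,.157,0),(612,427)),((.089,-.157,.066),(75,187)),((.089,-.157,0),(77,277))]
rack=[((.08,.148,0),(370,346)),((-.08,.148,0),(606,264)),((.08,-.148,0),(100,130)),((.08,.148,.1),(375,203)),((.08,-.148,.1),(97,2)),((-.08,.148,.038),(606,213))]
def fit(pts,z0,fz):
    def pr(x):
        a=np.radians(180+x[2]);c,s=np.cos(a),np.sin(a);z=x[3] if fz else z0
        return np.concatenate([pix("side",[x[0]+c*p[0]-s*p[1],x[1]+s*p[0]+c*p[1],z+p[2]])-C(*uv) for p,uv in pts])
    r=LS(pr,[.55,.02,7.8,z0],loss="soft_l1");print(r.x.round(4),pr(r.x).round(1))
fit(tray,0,False);fit(tray,0,True);fit(rack,.104,True);fit(rack,.104,False)
E
```

```text
[0.5458 0.0124 8.0617 0.    ] [ 0.2  0.6 -0.6 -1.   0.8  0.4  0.5  0.1 -0.8 -0.5 -0.3 -0.2]
[ 0.5533  0.0279  8.2578 -0.0118] [ 0.4  0.3 -0.4 -1.1  0.2  0.3 -0.1 -0.1 -0.3  0.1  0.2  0.2]
[0.5716 0.0557 8.5101 0.0746] [ 0.7  1.3 -1.   0.7  0.5  1.1  0.1 -1.4 -0.1 -2.1 -0.3 -0.4]
[0.5513 0.0126 7.5317 0.104 ] [ 0.1  2.   0.6  1.2 -0.3 -0.2 -0.5 -1.8 -1.  -4.3  1.4 -0.3]
```

```bash
python3 -m handwheel '[1,6,10,0,0,0,1,1,6,25,0,0,0,1,1,6,40,0,0,0,1,1,6,50,0,0,0,1,1,6,58,0,0,0,1,1,6,63,0,0,0,1,1,6,63,0,0,0,1,1,6,63,0,0,0,1]';python3 - <<'E'
from h import *
st()
im,T=snap("side");cv2.imwrite("pics/c3.png",cv2.resize(im[190:310,260:400],None,fx=5,fy=5,interpolation=cv2.INTER_CUBIC))
E
```

```text
clock: 12.4
tcp_pos: [0.5456, 0.0169, 0.1166]
eef_rot: [0.753, -0.658, 0.0, -0.0]
ft_force: [-0.6, 0.1, -4.8]
finger_gap: 0.161
t 12.4 tcp [0.5456 0.0169 0.1166] q [ 7.528e-01 -6.583e-01  3.000e-04 -2.000e-04] f [-0.65  0.08 -4.78] m [-0.052  0.082 -0.035] gap 0.161
R [[0.133, -0.991, 0.001], [-0.991, -0.133, -0.0], [0.0, -0.001, -1.0]] j [-0.83  0.23  0.85  1.87 -0.19  1.12 -1.35]
```

View pics/c3.png

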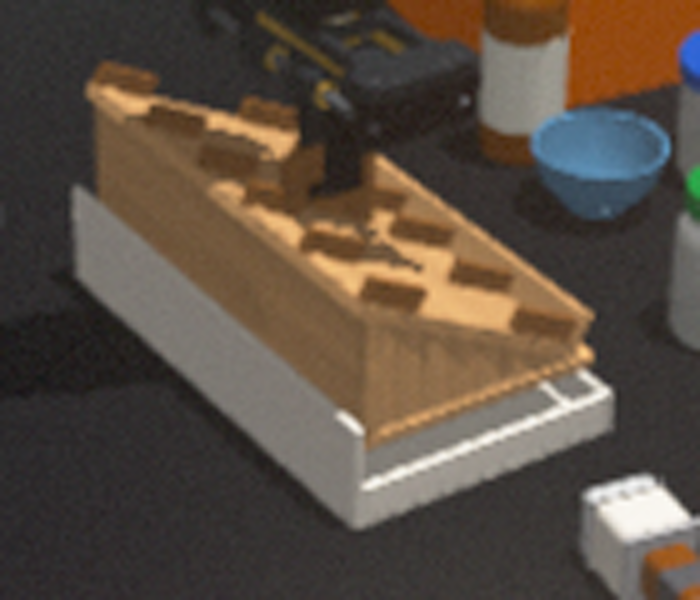

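The rack is below the top of the raised back without touching it, so I'll continue down.

```bash
python3 -m handwheel '[0,0,8,0,0,0,1,0,0,14,0,0,0,1,0,0,18,0,0,0,1,0,0,22,0,0,0,1,0,0,22,0,0,0,1,0,0,22,0,0,0,1]';python3 -m handwheel '[0,0,4,0,0,0,1,0,0,7,0,0,0,1,0,0,10,0,0,0,1,0,0,12,0,0,0,1,0,0,12,0,0,0,1]'
```

```text
clock: 13.05
tcp_pos: [0.5453, 0.0169, 0.0943]
eef_rot: [0.753, -0.658, 0.0, 0.0]
ft_force: [0.2, -0.2, -4.9]
finger_gap: 0.158
clock: 13.55
tcp_pos: [0.5453, 0.017, 0.0823]
eef_rot: [0.753, -0.658, 0.0, -0.0]
ft_force: [-0.4, -0.9, -5.0]
finger_gap: 0.157
```

```bash
python3 -m handwheel '[0,0,1.5,0,0,0,1,0,0,3,0,0,0,1,0,0,3,0,0,0,1]';python3 -m handwheel '[0,0,1.5,0,0,0,1,0,0,3,0,0,0,1,0,0,3,0,0,0,1]'
```

```text
clock: 13.85
tcp_pos: [0.5454, 0.017, 0.0819]
eef_rot: [0.753, -0.658, -0.001, -0.001]
ft_force: [-8.8, -0.2, 17.1]
finger_gap: 0.16
clock: 14.15
tcp_pos: [0.546, 0.0171, 0.0815]
eef_rot: [0.753, -0.658, -0.001, -0.001]
ft_force: [-15.7, 0.9, 34.1]
finger_gap: 0.159
```

```bash
python3 -m handwheel '[0,0,-3,0,0,0,1,0,0,-4.5,0,0,0,0.7,0,0,-4.5,0,0,0,0.6,0,0,-4.5,0,0,0,0.6,0,0,-4.5,0,0,0,0.6]';python3 -m handwheel '[0,0,-30,0,0,0,0.5,0,0,-60,0,0,0,0.3,0,0,-100,0,0,0,0,0,0,-140,0,0,0,0,0,0,-180,0,0,0,0]';python3 - <<'E'
from h import *
from collections import defaultdict
D=defaultdict(list)
for c in ("scene","side","scene","side"):
  im,T=snap(c)
  for q in("tray","rack_fin","rack_lip","rack","lane0","lane1","lane2","lane3"):
    r=lm(c,q,T,n=1)
    if r: D[q].append(r[0][1])
for q in D: print(q,np.median(D[q],0).round(4),len(D[q]),np.round(np.ptp(D[q],0),3))
cv2.imwrite("pics/c4.png",cv2.resize(im[190:310,260:400],None,fx=5,fy=5,interpolation=cv2.INTER_CUBIC))
snap("wrist","w4.png")
E
```

```text
clock: 14.65
tcp_pos: [0.5453, 0.017, 0.0806]
eef_rot: [0.753, -0.658, 0.0, 0.0]
ft_force: [0.6, -0.0, -0.5]
finger_gap: 0.378
clock: 15.15
tcp_pos: [0.545, 0.0168, 0.2622]
eef_rot: [0.753, -0.658, 0.0, 0.0]
ft_force: [1.1, 0.4, -0.2]
finger_gap: 0.77
tray [0.542 0.018 0.   ] 3 [0.012 0.11  0.083]
rack_fin [0.5415 0.016  0.107 ] 4 [0.003 0.004 0.003]
rack_lip [0.6225 0.032  0.0425] 4 [0.009 0.001 0.005]
rack [0.549  0.0175 0.0065] 4 [0.006 0.008 0.004]
lane0 [0.5505 0.018  0.084 ] 4 [0.033 0.228 0.   ]
lane1 [0.5505 0.018  0.084 ] 4 [0.033 0.228 0.   ]
lane2 [0.5505 0.018  0.084 ] 4 [0.033 0.228 0.   ]
lane3 [0.5505 0.018  0.084 ] 4 [0.033 0.228 0.   ]
```

View pics/c4.png

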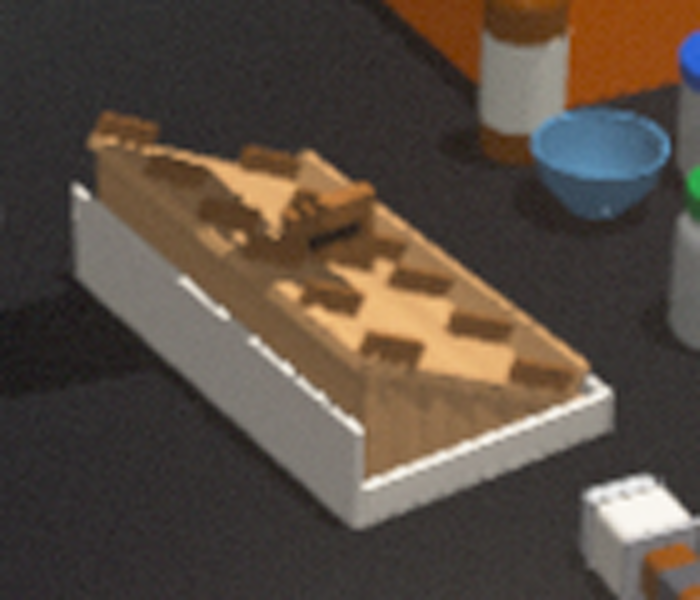

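The rack is seated inside the tray: fin height is 0.107 and lip height 0.043, with the low lip at the low front and the tall side at the raised back. Mills next.

```bash
python3 - <<'E'
from h import *
im,T=snap("wrist","w4.png")
print("fin",lm("wrist","rack_fin",T,n=1),lm("wrist","rack_lip",T,n=1))
for c in ("scene","side"):
  im,T=snap(c)
  for q in ("lane0","mill0_mid","mill0"): print(c,q,lm(c,q,T,n=8))
st();print(rel([.396,.316,.20],np.diag([1,-1,-1.])))
E
```

```text
fin [(0.67, [0.542, 0.019, 0.105])] [(0.69, [0.625, 0.031, 0.045])]
scene lane0 [(0.97, [0.542, 0.07, 0.083]), (0.95, [0.561, -0.097, 0.085]), (0.77, [0.561, -0.03, 0.086]), (0.69, [0.533, 0.13, 0.081])]
scene mill0_mid [(0.7, [0.598, -0.304, 0.027]), (0.63, [0.724, -0.451, 0.022])]
scene mill0 [(0.96, [0.4, 0.317, -0.004]), (0.84, [0.4, -0.341, 0.0]), (0.64, [0.725, -0.455, -0.0]), (0.61, [0.248, -0.346, 0.001]), (0.22, [0.56, -0.098, 0.086])]
side lane0 [(0.84, [0.544, 0.069, 0.085]), (0.75, [0.566, -0.098, 0.085]), (0.74, [0.545, 0.021, 0.004]), (0.61, [0.531, 0.132, 0.081]), (0.6, [0.555, -0.041, 0.086])]
side mill0_mid [(0.84, [0.599, -0.302, 0.023]), (0.82, [0.725, -0.449, 0.023]), (0.56, [0.765, 0.187, -0.004]), (0.29, [0.622, 0.032, 0.045])]
side mill0 [(0.75, [0.397, -0.339, -0.0]), (0.74, [0.394, 0.314, -0.002]), (0.68, [0.724, -0.448, -0.0]), (0.6, [0.252, -0.345, -0.003]), (0.58, [0.598, -0.303, -0.003])]
t 17.55 tcp [0.5452 0.017  0.2608] q [ 7.528e-01 -6.583e-01 -0.000e+00 -1.000e-04] f [-0.05  0.37  0.27] m [-0.092  0.141  0.06 ] gap 0.999
R [[0.133, -0.991, 0.0], [-0.991, -0.133, 0.0], [-0.0, -0.0, -1.0]] j [-0.89  0.09  0.88  1.68 -0.07  1.4  -1.44]
(array([-316.3,  108. ,   60.8]), array([-0.   ,  0.   , -1.437]))
```

View pics/w4.png

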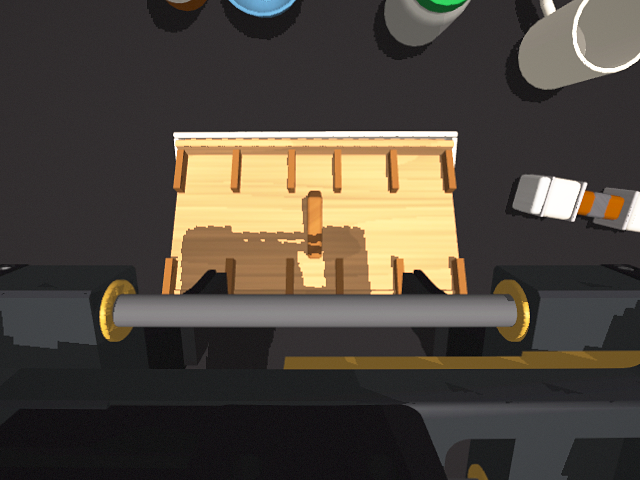

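The wrist view shows the rack centred in the tray, with the lip at the front edge near (315,138), the fin at (314,225) and a white mill at (590,205). I'm moving over the red mill.

```bash
python3 -m handwheel '[-32,11,0,0,0,-0.145,0.2,-64,22,0,0,0,-0.29,0.2,-96,33,0,0,0,-0.435,0.2,-128,44,0,0,0,-0.58,0.2,-160,55,0,0,0,-0.725,0.2,-190,66,0,0,0,-0.87,0.2,-222,77,10,0,0,-1.015,0.2,-254,88,20,0,0,-1.16,0.2,-285,98,40,0,0,-1.3,0.2,-316,108,50,0,0,-1.437,0.2]'; python3 -m handwheel '[0,0,0,0,0,0,0.2,0,0,0,0,0,0,0.2,0,0,0,0,0,0,0.2]'; python3 - <<'E'
from h import *
st();print(rel([.396,.316,.20],np.diag([1,-1,-1.])))
im,T=snap("wrist","w5.png");print(lm("wrist","mill1_mid",T,n=3))
E
```

```text
clock: 18.55
tcp_pos: [0.3948, 0.3165, 0.2096]
eef_rot: [1.0, 0.003, -0.0, 0.0]
ft_force: [-0.2, -1.0, 0.3]
finger_gap: 0.803
clock: 18.85
tcp_pos: [0.397, 0.3148, 0.2113]
eef_rot: [1.0, -0.001, 0.0, -0.0]
ft_force: [-0.2, -0.5, 0.7]
finger_gap: 0.799
t 18.85 tcp [0.397  0.3148 0.2113] q [ 1.0e+00 -1.3e-03  4.0e-04 -1.0e-04] f [-0.2  -0.46  0.7 ] m [-0.113  0.027 -0.048] gap 0.799
R [[1.0, -0.003, 0.001], [-0.003, -1.0, 0.0], [0.001, -0.0, -1.0]] j [-1.26  0.01  0.54  1.83 -0.    1.3  -0.72]
(array([-1.1, -1.2, 11.3]), array([-0.   , -0.001, -0.003]))
[]
```

View pics/w5.png

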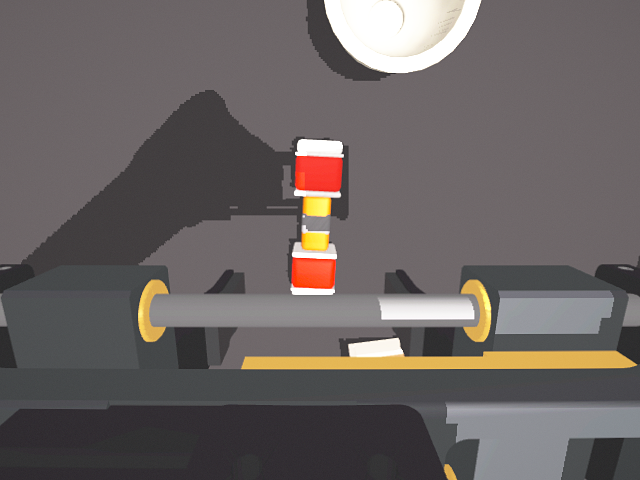

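The red mill stands upright in the view, from (319,140) to (313,292), with its waist at (316,222).

```bash
python3 - <<'E'
from h import *
T=np.array(manip.camera_info("wrist")["T"])
a=onplane("wrist",(319.5,153),.044,T);b=onplane("wrist",(313.5,292),.044,T);d=onplane("wrist",(319.5,193),.044,T);m=onplane("wrist",(316.5,222),.036,T)
print(a,b,d,m,np.linalg.norm(a-b),"yaw",np.degrees(np.arctan2((a-b)[1],(a-b)[0])))
E
```

```text
[0.40331306 0.38352055 0.044     ] [0.39737791 0.24627423 0.044     ] [0.40335844 0.34672221 0.044     ] [0.4005493  0.31722159 0.036     ] 0.13737458831575167 yaw 87.52381276965284
```

```bash
python3 -m handwheel '[2,-2,40,0,0,0.04,0.3,2,-2,80,0,0,0.04,0.3,2,-2,120,0,0,0.04,0.3,2,-2,160,0,0,0.04,0.3,2,-2,190,0,0,0.04,0.3,2,-2,206,0,0,0.04,0.3,2,-2,206,0,0,0.04,0.3,2,-2,206,0,0,0.04,0.3]'; python3 -m handwheel '[0,0,0,0,0,0,1,0,0,0,0,0,0,1,0,0,0,0,0,0,1,0,0,0,0,0,0,1,0,0,0,0,0,0,1,0,0,0,0,0,0,1]'; python3 -c "from h import *;st()"; python3 -m handwheel '[0,0,-10,0,0,0,1,0,0,-25,0,0,0,1,0,0,-40,0,0,0,1,0,0,-60,0,0,0,1,0,0,-60,0,0,0,1,0,0,-60,0,0,0,1,0,0,-60,0,0,0,1]'; python3 - <<'E'
from h import *
st();snap("wrist","w6.png");st()
E
```

```text
clock: 19.75
tcp_pos: [0.399, 0.3175, 0.0056]
eef_rot: [1.0, -0.021, 0.0, -0.0]
ft_force: [-0.3, 0.6, 0.4]
finger_gap: 0.702
clock: 20.35
tcp_pos: [0.3983, 0.3179, 0.0051]
eef_rot: [1.0, -0.02, 0.0, -0.0]
ft_force: [-0.0, -0.4, 1.7]
finger_gap: 0.32
t 20.35 tcp [0.3983 0.3179 0.0051] q [ 9.998e-01 -1.990e-02  3.000e-04 -2.000e-04] f [-0.03 -0.37  1.69] m [-0.189  0.011  0.067] gap 0.32
R [[0.999, -0.04, 0.001], [-0.04, -0.999, 0.0], [0.001, -0.0, -1.0]] j [-1.2   0.27  0.53  2.04 -0.18  0.88 -0.61]
clock: 21.05
tcp_pos: [0.3971, 0.317, 0.0636]
eef_rot: [1.0, -0.02, -0.001, 0.001]
ft_force: [0.3, 0.2, -4.9]
finger_gap: 0.32
t 21.05 tcp [0.3971 0.317  0.0636] q [ 9.998e-01 -1.990e-02 -7.000e-04  9.000e-04] f [ 0.31  0.2  -4.89] m [-0.232  0.102 -0.003] gap 0.32
R [[0.999, -0.04, -0.002], [-0.04, -0.999, -0.002], [-0.001, 0.002, -1.0]] j [-1.23  0.18  0.55  2.   -0.11  1.   -0.67]
t 21.1 tcp [0.3971 0.3169 0.0636] q [ 9.998e-01 -2.000e-02 -8.000e-04  1.000e-03] f [ 0.26 -0.28 -4.14] m [-0.197  0.084 -0.014] gap 0.318
R [[0.999, -0.04, -0.002], [-0.04, -0.999, -0.002], [-0.001, 0.002, -1.0]] j [-1.23  0.18  0.55  2.   -0.11  1.   -0.67]
```

View pics/w6.png

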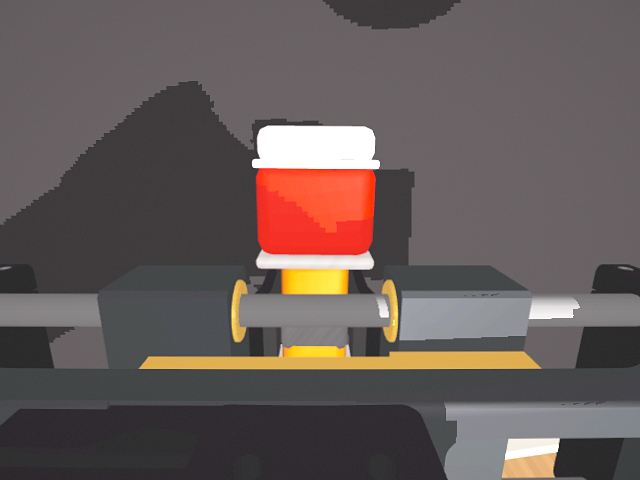

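The wrist view shows the red mill held at the waist at (315,300), looking level with its head at (315,205). The moment has to be separated from its drift, so I'll average several readings.

```bash
cat >> h.py <<'E'
def avg(n=6):
    F=[];M=[]
    for _ in range(n):
        manip.read_camera("side"); s=manip.read_state(); F.append(s["ft_force"]);M.append(s["torque"])
    A=R.from_quat(s["eef_rot"]).as_matrix()
    print("F",np.mean(F,0).round(2),"M",np.mean(M,0).round(3),"sd",np.std(M,0).round(3),"M in tool",(A.T@np.mean(M,0)).round(3))
E
python3 -c "from h import *;avg()"
python3 -m handwheel '[0,0,-20,0,0,-0.14,1,0,0,-40,0,0,-0.28,1,0,0,-60,0,0,-0.42,1,0,0,-80,0,0,-0.56,1,0,0,-100,0,0,-0.7,1,0,0,-120,0,0,-0.84,1,0,0,-130,0,0,-0.98,1,0,0,-130,0,0,-1.12,1,0,0,-130,0,0,-1.26,1,0,0,-130,0,0,-1.4,1]';python3 -m handwheel '[0,0,0,0,0,0,1,0,0,0,0,0,0,1]'
python3 -c "from h import *;st();avg();im,T=snap('side','s6.png')"
```

```text
F [-0.03  0.07 -3.62] M [-0.223  0.04  -0.012] sd [0.028 0.031 0.033] M in tool [-0.224 -0.031  0.012]
clock: 22.4
tcp_pos: [0.3981, 0.3177, 0.1948]
eef_rot: [0.776, 0.631, 0.0, -0.0]
ft_force: [-0.4, 0.9, -3.5]
finger_gap: 0.316
clock: 22.6
tcp_pos: [0.3981, 0.3177, 0.1947]
eef_rot: [0.779, 0.627, 0.0, -0.0]
ft_force: [0.1, 0.0, -4.0]
finger_gap: 0.319
t 22.6 tcp [0.3981 0.3177 0.1947] q [ 7.787e-01  6.274e-01  1.000e-04 -0.000e+00] f [ 0.11  0.04 -3.97] m [-0.027 -0.121  0.038] gap 0.319
R [[0.213, 0.977, 0.0], [0.977, -0.213, 0.0], [0.0, 0.0, -1.0]] j [-1.2   0.03  0.49  1.85 -0.01  1.27  0.65]
F [-0.18  0.32 -3.78] M [-0.009 -0.117 -0.002] sd [0.03  0.031 0.039] M in tool [-0.117  0.016  0.002]
```

```bash
cat >> h.py <<'E'
A0=np.radians(7.8);U=-np.array([np.cos(A0),np.sin(A0),0]);V=np.array([np.sin(A0),-np.cos(A0),0]);Z=np.array([0,0,1.])
t28=np.radians(28);XB=np.cos(t28)*U+np.sin(t28)*Z;NB=-np.sin(t28)*U+np.cos(t28)*Z
C=np.array([.549,.0167,.084]); YK=[.114,.054,-.054,-.114]
def lane(k,heavy,up=.005,h=0,g=.017):
    """heavy=-1: heavy head on tool -y side; returns TCP pos, R; g: TCP beyond mill axis"""
    s=-heavy; Rm=np.column_stack([s*V,s*XB,-NB])
    return C+V*YK[k]+XB*up+NB*(h-g), Rm
def level(heavy):
    s=-heavy; return np.column_stack([s*V,s*U,-Z])
E
python3 - <<'E'
from h import *
p,Rm=lane(3,-1,.006,.08);print(p);print(rel([p[0],p[1],.25],level(-1)),lane(3,-1,0,0))
E
```

```text
[0.55758281 0.1329403  0.14244253]
(array([-147.2,  194.8,  -55.2]), array([-0.   , -0.   ,  2.794])) (array([0.52562125, 0.12856211, 0.06898989]), array([[ 0.13571557, -0.87477842, -0.46512794],
       [-0.99074784, -0.11982974, -0.0637146 ],
       [ 0.        ,  0.46947156, -0.88294759]]))
```

```bash
python3 -m handwheel '[-7,10,-3,0,0,0.14,1,-14,20,-6,0,0,0.28,1,-21,30,-9,0,0,0.42,1,-28,40,-12,0,0,0.56,1,-35,50,-15,0,0,0.7,1,-42,60,-18,0,0,0.84,1,-50,70,-21,0,0,0.98,1,-58,80,-24,0,0,1.12,1,-66,90,-27,0,0,1.26,1,-74,98,-30,0,0,1.4,1]'; python3 - <<'E'
from h import *
p,Rm=lane(3,-1,.006,.08);st();print(rel([p[0],p[1],.25],level(-1)))
E
```

```text
clock: 23.95
tcp_pos: [0.4787, 0.2243, 0.2249]
eef_rot: [1.0, -0.023, -0.0, 0.0]
ft_force: [0.5, -0.4, -3.8]
finger_gap: 0.319
t 23.95 tcp [0.4787 0.2243 0.2249] q [ 9.997e-01 -2.330e-02 -0.000e+00  1.000e-04] f [ 0.49 -0.38 -3.78] m [-0.213  0.088  0.008] gap 0.319
R [[0.999, -0.046, -0.0], [-0.046, -0.999, -0.0], [-0.0, 0.0, -1.0]] j [-1.1   0.06  0.64  1.77 -0.03  1.33 -0.5 ]
(array([ 83. ,  87.6, -25.1]), array([ 0.   , -0.   ,  1.388]))
```

```bash
python3 -m handwheel '[8,9,-3,0,0,0.14,1,17,18,-6,0,0,0.28,1,25,26,-8,0,0,0.42,1,33,35,-10,0,0,0.56,1,42,44,-13,0,0,0.7,1,50,53,-15,0,0,0.84,1,58,61,-18,0,0,0.98,1,66,70,-20,0,0,1.12,1,75,79,-23,0,0,1.26,1,83,88,-25,0,0,1.388,1]';python3 -m handwheel '[0,0,0,0,0,0,1,0,0,0,0,0,0,1]'; python3 - <<'E'
from h import *
avg()
p,Rm=lane(3,-1,.006,.08);st();print(rel(p,Rm))
im,T=snap("wrist","w7.png");im,T=snap("side","s7.png")
E
```

```text
clock: 24.95
tcp_pos: [0.558, 0.1334, 0.2499]
eef_rot: [0.754, -0.657, -0.0, -0.0]
ft_force: [0.4, -0.4, -3.9]
finger_gap: 0.322
clock: 25.15
tcp_pos: [0.5574, 0.134, 0.2496]
eef_rot: [0.757, -0.654, -0.0, 0.0]
ft_force: [-0.3, 0.3, -3.4]
finger_gap: 0.319
F [ 0.03  0.23 -3.71] M [-0.059  0.265  0.023] sd [0.027 0.034 0.023] M in tool [-0.271  0.02  -0.023]
t 25.45 tcp [0.5574 0.1343 0.2497] q [ 7.563e-01 -6.542e-01 -2.000e-04 -1.000e-04] f [ 0.17 -0.42 -2.8 ] m [-0.116  0.225  0.006] gap 0.323
R [[0.144, -0.99, -0.0], [-0.99, -0.144, 0.0], [-0.0, 0.0, -1.0]] j [-1.01  0.18  0.83  1.63 -0.13  1.39 -1.59]
(array([  1.4,   0. , 107.3]), array([-0.488, -0.002,  0.008]))
```

View pics/s7.png

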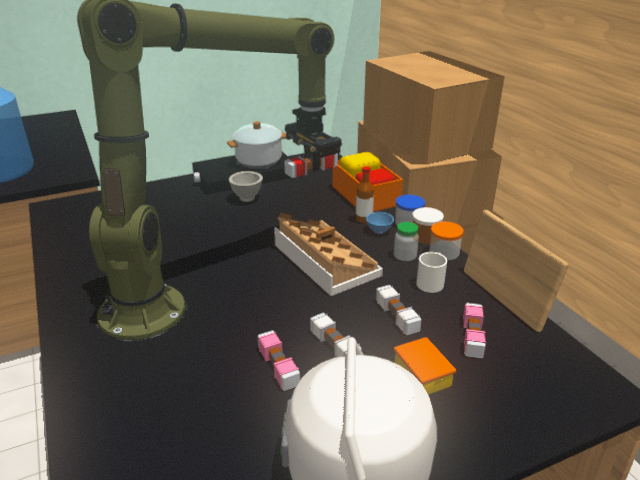

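The side view shows the red mill held level at (312,165), over the rack's far end. The pull is always on the tool's −y side, so the heavy head now points downhill. I'll tilt the tool and go down.

```bash
python3 -m handwheel '[1,0,10,-0.12,0,0,1,1,0,20,-0.24,0,0,1,1,0,35,-0.36,0,0,1,1,0,50,-0.488,0,0.008,1,1,0,75,-0.488,0,0.008,1,1,0,107,-0.488,0,0.008,1,1,0,107,-0.488,0,0.008,1,1,0,107,-0.488,0,0.008,1]'; python3 - <<'E'
from h import *
p,Rm=lane(3,-1,.006,.0);st();print(rel(p,Rm),rel(*lane(3,-1,.006,.08)))
im,T=snap("wrist","w8.png");im,T=snap("scene")
cv2.imwrite("pics/c8.png",np.hstack([cv2.resize(cv2.imread("pics/w8.png"),(400,300)),cv2.resize(im[170:320,260:460],(400,300),interpolation=cv2.INTER_CUBIC)]))
E
```

```text
clock: 26.35
tcp_pos: [0.558, 0.133, 0.1431]
eef_rot: [0.731, -0.638, -0.158, 0.183]
ft_force: [0.2, -0.6, -3.5]
finger_gap: 0.32
t 26.35 tcp [0.558  0.133  0.1431] q [ 0.731  -0.6382 -0.1582  0.1827] f [ 0.19 -0.64 -3.49] m [ 0.074 -0.718 -0.045] gap 0.32
R [[0.135, -0.875, -0.465], [-0.991, -0.119, -0.065], [0.002, 0.469, -0.883]] j [-0.72  0.7   0.75  1.34 -0.39  1.77 -1.4 ]
(array([-0.2,  0.1, 80.8]), array([-0.   , -0.002, -0.001])) (array([-0. ,  0. ,  0.8]), array([-0.   , -0.002, -0.001]))
```

View pics/c8.png

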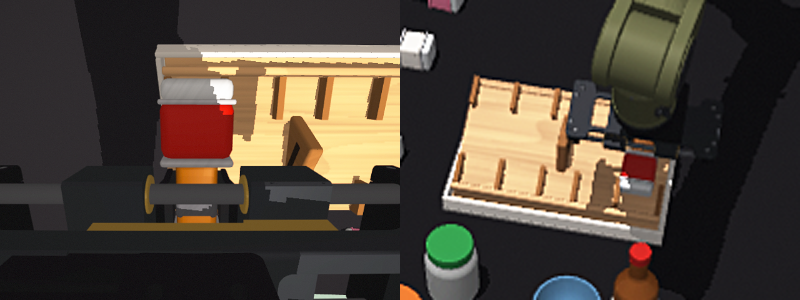

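The left half shows the mill over lane 3 with the lip ahead of its head. In the right half (scene) it is over the rack's right end. I'm lowering it.

```bash
python3 -m handwheel '[0,0,25,0,0,0,1,0,0,50,0,0,0,1,0,0,65,0,0,0,1,0,0,74,0,0,0,1,0,0,74,0,0,0,1,0,0,74,0,0,0,1]';python3 -m handwheel '[0,0,2,0,0,0,1,0,0,4,0,0,0,1,0,0,4,0,0,0,1]';python3 -m handwheel '[0,0,1.5,0,0,0,1,0,0,3,0,0,0,1,0,0,3,0,0,0,1]'
```

```text
clock: 27.05
tcp_pos: [0.5247, 0.1281, 0.0789]
eef_rot: [0.731, -0.638, -0.158, 0.181]
ft_force: [0.0, 0.2, -3.3]
finger_gap: 0.321
clock: 27.35
tcp_pos: [0.5227, 0.1276, 0.0746]
eef_rot: [0.731, -0.639, -0.158, 0.182]
ft_force: [1.7, 0.7, -2.5]
finger_gap: 0.319
clock: 27.65
tcp_pos: [0.5227, 0.1276, 0.0744]
eef_rot: [0.731, -0.639, -0.157, 0.181]
ft_force: [5.0, 0.9, 11.9]
finger_gap: 0.32
```

```bash
python3 -m handwheel '[0,-2,-2,0,0,0,1,0,-4,-2,0,0,0,1,0,-4,-2,0,0,0,1]';python3 -m handwheel '[0,-1.5,0,0,0,0,1,0,-3,0,0,0,0,1,0,-3,0,0,0,0,1]';python3 -m handwheel '[0,-1.5,0,0,0,0,1,0,-3,0,0,0,0,1,0,-3,0,0,0,0,1]'
```

```text
clock: 27.95
tcp_pos: [0.5252, 0.1279, 0.073]
eef_rot: [0.731, -0.638, -0.158, 0.182]
ft_force: [1.0, -0.2, 9.3]
finger_gap: 0.322
clock: 28.25
tcp_pos: [0.5277, 0.1282, 0.0717]
eef_rot: [0.731, -0.638, -0.158, 0.182]
ft_force: [1.1, 0.6, 8.6]
finger_gap: 0.322
clock: 28.55
tcp_pos: [0.5304, 0.1285, 0.0702]
eef_rot: [0.731, -0.638, -0.158, 0.182]
ft_force: [1.3, 0.4, 8.6]
finger_gap: 0.322
```

```bash
python3 -m handwheel '[0,-1.5,0,0,0,0,1,0,-3,0,0,0,0,1,0,-3,0,0,0,0,1]';python3 -m handwheel '[0,-1.5,0,0,0,0,1,0,-3,0,0,0,0,1,0,-3,0,0,0,0,1]';python3 - <<'E'
from h import *
im,T=snap("wrist","w9.png");im,T=snap("scene");im2,T=snap("side")
cv2.imwrite("pics/c9.png",np.hstack([cv2.resize(cv2.imread("pics/w9.png")[30:330,100:500],(400,300)),cv2.resize(im[190:300,310:430],(400,366),interpolation=cv2.INTER_CUBIC)[30:330]]))
E
```

```text
clock: 28.85
tcp_pos: [0.5319, 0.1287, 0.0694]
eef_rot: [0.73, -0.638, -0.159, 0.183]
ft_force: [-2.2, -0.4, 12.0]
finger_gap: 0.321
clock: 29.15
tcp_pos: [0.5319, 0.1287, 0.0694]
eef_rot: [0.73, -0.638, -0.162, 0.186]
ft_force: [-9.2, -0.3, 19.2]
finger_gap: 0.317
```

View pics/c9.png

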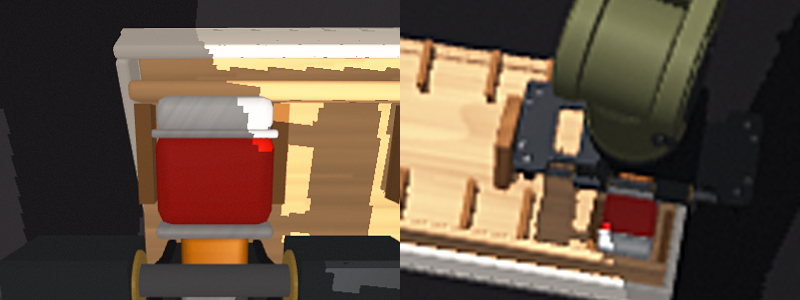

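The mill sits in lane 3 between the ribs, with its head against the lip, and the slide has stopped on contact. I'm releasing it.

```bash
python3 -m handwheel '[0,3,0,0,0,0,1,0,4,0,0,0,0,0.8,0,4,0,0,0,0,0.55,0,4,0,0,0,0,0.5,0,4,0,0,0,0,0.5]';python3 -m handwheel '[0,0,-20,0,0,0,0.5,0,0,-50,0,0,0,0.5,0,0,-90,0,0,0,0.4,0,0,-130,0,0,0,0.3]';python3 - <<'E'
from h import *
st()
for c in("scene","side"):
  im,T=snap(c);print(c,lm(c,"mill0_mid",T),lm(c,"mill0",T))
  if c=="scene":cv2.imwrite("pics/c10.png",cv2.resize(im[190:300,260:430],None,fx=4,fy=4,interpolation=cv2.INTER_CUBIC))
print(rel([.599,-.303,.25],level(-1)),rel([.599,-.303,.21],np.diag([1,-1,-1.])))
E
```

```text
clock: 29.8
tcp_pos: [0.5315, 0.1289, 0.067]
eef_rot: [0.731, -0.638, -0.158, 0.183]
ft_force: [-0.7, 0.3, 0.3]
finger_gap: 0.472
clock: 30.2
tcp_pos: [0.5921, 0.1376, 0.1829]
eef_rot: [0.731, -0.638, -0.159, 0.183]
ft_force: [1.1, 1.4, 0.1]
finger_gap: 0.604
t 30.2 tcp [0.5921 0.1376 0.1829] q [ 0.7307 -0.6383 -0.1587  0.1832] f [1.07 1.35 0.07] m [ 0.006 -0.417  0.006] gap 0.604
R [[0.135, -0.875, -0.466], [-0.991, -0.118, -0.065], [0.002, 0.47, -0.883]] j [-0.67  0.74  0.75  1.18 -0.41  1.88 -1.41]
scene [(0.92, [0.722, -0.449, 0.02]), (0.59, [0.6, -0.305, 0.027])] [(0.94, [0.728, -0.451, -0.002]), (0.92, [0.524, 0.132, 0.065]), (0.89, [0.401, -0.341, -0.001]), (0.6, [0.596, -0.301, 0.002]), (0.6, [0.248, -0.344, 0.003]), (0.35, [0.537, -0.507, -0.0])]
side [(0.83, [0.599, -0.3, 0.015]), (0.82, [0.726, -0.449, 0.022]), (0.42, [0.543, 0.019, 0.003])] [(0.85, [0.6, -0.306, -0.005]), (0.81, [0.247, -0.344, 0.0]), (0.77, [0.402, -0.34, -0.001]), (0.64, [0.724, -0.45, 0.0]), (0.63, [0.522, 0.128, 0.063])]
(array([437.5,  77.6, -36.1]), array([ 0.491, -0.001, -0.002])) (array([437.4,  58.8,  -0.8]), array([ 0.404,  0.35 , -1.405]))
```

The picture limit is reached, so I'll carry on with numbers only. The red mill reads at lane 3, mid-underside height 0.064, as it should. Next is white mill A at (0.599,−0.303).

```bash
python3 -m handwheel '[30,5,-5,0.08,0,0,0.3,65,11,-8,0.16,0,0,0.3,105,18,-12,0.24,0,0,0.3,145,25,-15,0.32,0,0,0.3,190,33,-18,0.4,0,0,0.3,235,41,-21,0.49,0,0,0.3,280,50,-24,0.49,0,0,0.3,325,58,-28,0.49,0,0,0.3,370,66,-31,0.49,0,0,0.3,437,77,-36,0.49,0,0,0.3]'; python3 - <<'E'
from h import *
st();print(rel([.599,-.303,.21],np.diag([1,-1,-1.])))
E
```

```text
clock: 31.5
tcp_pos: [0.5991, -0.2842, 0.247]
eef_rot: [0.754, -0.657, -0.0, -0.001]
ft_force: [1.2, -0.1, 0.1]
finger_gap: 0.699
t 31.5 tcp [ 0.5991 -0.2842  0.247 ] q [ 7.539e-01 -6.570e-01 -3.000e-04 -6.000e-04] f [ 1.16 -0.05  0.07] m [-0.08   0.112  0.002] gap 0.699
R [[0.137, -0.991, 0.0], [-0.991, -0.137, 0.001], [-0.001, -0.0, -1.0]] j [-0.26  0.46  0.94  1.41 -0.37  1.46 -0.77]
(array([18.6,  2.7, 36.9]), array([-1.000e-03,  1.000e-03, -1.434e+00]))
```

```bash
python3 -m handwheel '[5,1,10,0,0,-0.145,0.2,10,2,20,0,0,-0.29,0.2,18,3,30,0,0,-0.435,0.2,18,3,37,0,0,-0.58,0.2,18,3,37,0,0,-0.725,0.2,18,3,37,0,0,-0.87,0.2,18,3,37,0,0,-1.015,0.2,18,3,37,0,0,-1.16,0.2,18,3,37,0,0,-1.3,0.2,18,3,37,0,0,-1.434,0.2]';python3 -m handwheel '[0,0,0,0,0,0,0.2,0,0,0,0,0,0,0.2,0,0,0,0,0,0,0.2]'; cat >> h.py <<'E'
def waist(exp,fn=None,show=True):
    """find amber waist nearest exp and the heads' direction, in the wrist view"""
    T=np.array(manip.camera_info("wrist")["T"]); im=manip.read_camera("wrist")
    if fn: cv2.imwrite("pics/"+fn,im)
    h=cv2.cvtColor(im,cv2.COLOR_BGR2HSV); am=cv2.inRange(h,(8,120,60),(28,255,255)); am[262:]=0
    n,l,s,c=cv2.connectedComponentsWithStats(cv2.morphologyEx(am,cv2.MORPH_CLOSE,np.ones((15,15),np.uint8)))
    for i in range(1,n):
        if s[i][4]>150:
            w=onplane("wrist",c[i],.036,T); print("amber",s[i].tolist(),c[i].round(1),w.round(4))
    wh=cv2.inRange(h,(0,0,110),(180,60,255))|cv2.inRange(h,(170,120,60),(180,255,255))|cv2.inRange(h,(0,120,60),(5,255,255)); wh[262:]=0
    n,l,s,c=cv2.connectedComponentsWithStats(wh)
    for i in range(1,n):
        if s[i][4]>200: print("white",s[i].tolist(),c[i].round(1),onplane("wrist",c[i],.04,T).round(4))
E
python3 - <<'E'
from h import *
st();waist([.6,-.3],"w11.png")
im,T=snap("wrist");print(lm("wrist","mill0_mid",T),lm("wrist","mill0",T))
E
```

```text
clock: 32.5
tcp_pos: [0.5983, -0.3017, 0.2094]
eef_rot: [1.0, 0.002, -0.0, -0.0]
ft_force: [0.2, -0.8, -0.4]
finger_gap: 0.799
clock: 32.8
tcp_pos: [0.5991, -0.3025, 0.2107]
eef_rot: [1.0, -0.002, 0.001, 0.001]
ft_force: [0.1, 0.5, -0.2]
finger_gap: 0.8
t 32.8 tcp [ 0.5991 -0.3025  0.2107] q [ 1.0e+00 -1.9e-03  6.0e-04  5.0e-04] f [ 0.13  0.52 -0.16] m [-0.118  0.165 -0.057] gap 0.8
R [[1.0, -0.004, 0.001], [-0.004, -1.0, -0.001], [0.001, 0.001, -1.0]] j [-0.05  0.42  0.65  1.43 -0.25  1.37  0.6 ]
amber [152, 0, 213, 50, 5883] [253.1  20.7] [ 0.5478 -0.1223  0.036 ]
amber [562, 124, 78, 138, 8895] [606.5 197.8] [ 0.887  -0.2768  0.036 ]
amber [300, 194, 29, 20, 555] [314.  203.3] [ 0.6001 -0.2815  0.036 ]
amber [101, 225, 47, 37, 812] [124.3 239.8] [ 0.4095 -0.3176  0.036 ]
amber [300, 230, 28, 19, 487] [313.5 238.6] [ 0.5995 -0.3171  0.036 ]
white [210, 0, 98, 18, 1317] [261.2   7.4] [ 0.5558 -0.1135  0.04  ]
white [159, 0, 219, 67, 3921] [266.6  41.5] [ 0.5595 -0.1398  0.04  ]
white [572, 0, 68, 58, 3461] [606.9  26.5] [ 0.8545 -0.1277  0.04  ]
white [428, 79, 140, 104, 10382] [497.3 132.4] [ 0.7693 -0.2159  0.04  ]
white [291, 137, 49, 58, 2646] [314.9 165.2] [ 0.6011 -0.2451  0.04  ]
white [72, 172, 77, 62, 3447] [109.2 201.8] [ 0.4023 -0.2787  0.04  ]
white [291, 240, 45, 22, 708] [313.  253.2] [ 0.5989 -0.3311  0.04  ]
white [105, 244, 32, 18, 408] [120.7 254.2] [ 0.4061 -0.3314  0.04  ]
[(0.88, [0.601, -0.298, 0.023])] [(0.84, [0.251, -0.345, -0.0]), (0.8, [0.405, -0.331, -0.002]), (0.59, [0.6, -0.297, 0.002])]
```

```bash
python3 -m handwheel '[0,-3,40,0,0,0.02,0.3,0,-3,80,0,0,0.02,0.3,0,-3,120,0,0,0.02,0.3,0,-3,160,0,0,0.02,0.3,0,-3,190,0,0,0.02,0.3,0,-3,205,0,0,0.02,0.3,0,-3,205,0,0,0.02,0.3,0,-3,205,0,0,0.02,0.3]'; python3 -c "from h import *;st();avg()";python3 -m handwheel '[0,0,0,0,0,0,1,0,0,0,0,0,0,1,0,0,0,0,0,0,1,0,0,0,0,0,0,1,0,0,0,0,0,0,1,0,0,0,0,0,0,1]'; python3 -m handwheel '[0,0,-10,0,0,0,1,0,0,-25,0,0,0,1,0,0,-40,0,0,0,1,0,0,-40,0,0,0,1,0,0,-40,0,0,0,1,0,0,-40,0,0,0,1]'; python3 -c "from h import *;st();avg(8)"
```

```text
clock: 33.8
tcp_pos: [0.6007, -0.3008, 0.0077]
eef_rot: [1.0, -0.011, 0.002, 0.001]
ft_force: [-0.8, 0.1, 0.2]
finger_gap: 0.7
t 33.8 tcp [ 0.6007 -0.3008  0.0077] q [ 0.9999 -0.0109  0.002   0.0012] f [-0.85  0.07  0.2 ] m [-0.13   0.013  0.035] gap 0.7
R [[1.0, -0.022, 0.004], [-0.022, -1.0, -0.003], [0.004, 0.002, -1.0]] j [-0.01  0.6   0.58  1.63 -0.37  1.03  0.66]
F [ 0.05 -0.07  0.19] M [-0.082  0.045  0.007] sd [0.033 0.016 0.021] M in tool [-0.083 -0.043 -0.007]
clock: 34.7
tcp_pos: [0.5996, -0.3002, 0.0063]
eef_rot: [1.0, -0.011, 0.001, 0.001]
ft_force: [-0.5, -0.0, 0.4]
finger_gap: 0.316
clock: 35.3
tcp_pos: [0.5994, -0.2997, 0.046]
eef_rot: [1.0, -0.011, 0.001, 0.001]
ft_force: [-0.5, 0.1, -4.7]
finger_gap: 0.319
t 35.3 tcp [ 0.5994 -0.2997  0.046 ] q [ 9.999e-01 -1.080e-02  8.000e-04  5.000e-04] f [-0.51  0.11 -4.72] m [-0.212  0.086 -0.037] gap 0.319
R [[1.0, -0.022, 0.002], [-0.022, -1.0, -0.001], [0.002, 0.001, -1.0]] j [-0.02  0.55  0.6   1.6  -0.34  1.09  0.64]
F [-0.04  0.01 -4.13] M [-0.22   0.041  0.016] sd [0.021 0.027 0.013] M in tool [-0.221 -0.036 -0.017]
```

Lifting changed the tool-x moment by −0.138, so white A's heavy head is also on the tool's −y side. I'm carrying it to lane 0.

```bash
cat >> h.py <<'E'
C=C+NB*.003-XB*.0045
E
python3 - <<'E'
from h import *
p,Rm=lane(0,-1,.006,.08,.016);print(p);print(rel([p[0],p[1],.25],level(-1)))
E
```

```text
[ 0.59432298 -0.09215612  0.1438617 ]
(array([  -9.4, -207.4, -204.2]), array([-0.   , -0.003,  1.413]))
```

```bash
python3 -m handwheel '[0,0,-35,0,0,0,1,0,0,-70,0,0,0,1,0,-10,-105,0,0,0.14,1,0,-30,-140,0,0,0.28,1,-2,-60,-170,0,0,0.42,1,-3,-90,-190,0,0,0.56,1,-5,-120,-204,0,0,0.7,1,-7,-150,-204,0,0,0.84,1,-9,-180,-204,0,0,0.98,1,-9,-207,-204,0,0,1.12,1]';python3 -m handwheel '[0,0,0,0,0,0.14,1,0,0,0,0,0,0.29,1,0,0,0,0,0,0.29,1,0,0,0,0,0,0.29,1]'; python3 - <<'E'
from h import *
st();print(rel(*lane(0,-1,.006,.08,.016)));avg(4)
im,T=snap("scene");print(lm("scene","mill0",T))
E
```

```text
clock: 36.7
tcp_pos: [0.5943, -0.0909, 0.2502]
eef_rot: [0.84, -0.543, 0.001, -0.0]
ft_force: [0.7, 0.1, -4.5]
finger_gap: 0.324
clock: 37.1
tcp_pos: [0.5945, -0.0927, 0.25]
eef_rot: [0.756, -0.655, 0.001, -0.0]
ft_force: [0.1, -0.2, -3.5]
finger_gap: 0.318
t 37.1 tcp [ 0.5945 -0.0927  0.25  ] q [ 7.556e-01 -6.551e-01  1.200e-03 -2.000e-04] f [ 0.13 -0.16 -3.51] m [-0.095  0.276  0.027] gap 0.318
R [[0.142, -0.99, 0.002], [-0.99, -0.142, -0.001], [0.002, -0.002, -1.0]] j [-0.59  0.26  0.85  1.57 -0.2   1.4  -1.16]
(array([ -0.8,   0.3, 106.2]), array([-0.49 , -0.003,  0.006]))
F [ 0.35  0.03 -3.84] M [-0.085  0.3   -0.003] sd [0.044 0.015 0.01 ] M in tool [-0.309  0.042  0.002]
[(0.82, [0.594, -0.093, 0.246]), (0.74, [0.249, -0.346, 0.003]), (0.67, [0.4, -0.341, 0.002]), (0.61, [0.728, -0.45, 0.0]), (0.59, [0.526, 0.131, 0.065])]
```

```bash
python3 -m handwheel '[-1,0,10,-0.12,0,0,1,-1,0,20,-0.24,0,0,1,-1,0,35,-0.36,0,0,1,-1,0,50,-0.49,0,0.006,1,-1,0,75,-0.49,0,0.006,1,-1,0,106,-0.49,0,0.006,1,-1,0,106,-0.49,0,0.006,1,-1,0,106,-0.49,0,0.006,1]'; python3 - <<'E'
from h import *
st();print(rel(*lane(0,-1,.006,.0,.016)))
for c in("scene","side"):
  im,T=snap(c);print(lm(c,"mill0",T))
print(lane(0,-1,-.08,.02,0)[0],lane(0,-1,0,.08-.022,0)[0])
E
```

```text
clock: 38.2
tcp_pos: [0.595, -0.0917, 0.1443]
eef_rot: [0.73, -0.639, -0.158, 0.183]
ft_force: [0.3, -0.1, -4.3]
finger_gap: 0.319
t 38.2 tcp [ 0.595  -0.0917  0.1443] q [ 0.7302 -0.639  -0.158   0.183 ] f [ 0.33 -0.1  -4.29] m [ 0.081 -0.642  0.059] gap 0.319
R [[0.133, -0.875, -0.465], [-0.991, -0.116, -0.065], [0.003, 0.469, -0.883]] j [-0.4   0.75  0.77  1.26 -0.29  1.76 -1.1 ]
(array([ 0.2,  0.5, 80.8]), array([-0.   , -0.002, -0.003]))
[(0.89, [0.402, -0.336, 0.002]), (0.88, [0.592, -0.091, 0.144]), (0.8, [0.249, -0.345, 0.003]), (0.77, [0.526, 0.13, 0.064]), (0.71, [0.563, -0.097, 0.085]), (0.67, [0.727, -0.452, -0.004])]
[(0.84, [0.594, -0.095, 0.14]), (0.79, [0.723, -0.447, 0.001]), (0.78, [0.247, -0.346, -0.002]), (0.73, [0.395, -0.339, -0.003]), (0.6, [0.521, 0.128, 0.067])]
[ 0.64908829 -0.08465421  0.06463745] [ 0.59678088 -0.09181943  0.13574718]
```

```bash
python3 -m handwheel '[0,0,25,0,0,0,1,0,0,50,0,0,0,1,0,0,65,0,0,0,1,0,0,76,0,0,0,1,0,0,76,0,0,0,1,0,0,76,0,0,0,1]';python3 -m handwheel '[0,0,2,0,0,0,1,0,0,4,0,0,0,1,0,0,4,0,0,0,1]';python3 -m handwheel '[0,0,1.5,0,0,0,1,0,0,3,0,0,0,1,0,0,3,0,0,0,1]'
```

```text
clock: 39.0
tcp_pos: [0.5605, -0.0967, 0.078]
eef_rot: [0.73, -0.639, -0.157, 0.182]
ft_force: [0.9, 0.3, -4.0]
finger_gap: 0.319
clock: 39.3
tcp_pos: [0.558, -0.0971, 0.0735]
eef_rot: [0.73, -0.639, -0.158, 0.183]
ft_force: [0.5, 0.1, -2.6]
finger_gap: 0.317
clock: 39.6
tcp_pos: [0.5579, -0.0971, 0.073]
eef_rot: [0.731, -0.639, -0.157, 0.182]
ft_force: [4.5, 1.2, 6.5]
finger_gap: 0.317
```

Contact with the board came at the expected height. I'm sliding it to the lip.

```bash
python3 -m handwheel '[0,-2,-2,0,0,0,1,0,-4,-2,0,0,0,1,0,-4,-2,0,0,0,1]';python3 -m handwheel '[0,-1.5,0,0,0,0,1,0,-3,0,0,0,0,1,0,-3,0,0,0,0,1]';python3 -m handwheel '[0,-1.5,0,0,0,0,1,0,-3,0,0,0,0,1,0,-3,0,0,0,0,1]'
```

```text
clock: 39.9
tcp_pos: [0.5601, -0.0969, 0.0719]
eef_rot: [0.73, -0.639, -0.159, 0.184]
ft_force: [-2.2, 0.8, 6.3]
finger_gap: 0.324
clock: 40.2
tcp_pos: [0.56, -0.0969, 0.0719]
eef_rot: [0.729, -0.639, -0.161, 0.186]
ft_force: [-8.6, 1.6, 13.5]
finger_gap: 0.321
clock: 40.5
tcp_pos: [0.5603, -0.0969, 0.0718]
eef_rot: [0.728, -0.639, -0.164, 0.187]
ft_force: [-13.9, 1.7, 19.1]
finger_gap: 0.32
```

```bash
python3 -m handwheel '[0,5,0,0,0,0,1,0,7,0,0,0,0,0.8,0,7,0,0,0,0,0.55,0,7,0,0,0,0,0.5,0,7,0,0,0,0,0.5]';python3 -m handwheel '[0,0,-20,0,0,0,0.5,0,0,-50,0,0,0,0.5,0,0,-90,0,0,0,0.4,0,0,-120,0,0,0,0.3]';python3 - <<'E'
from h import *
st()
for c in("scene","side","scene","side"):
  im,T=snap(c);print(c,lm(c,"mill0",T),lm(c,"rack_fin",T,n=1),lm(c,"rack_lip",T,n=1))
im,T=snap("wrist","w12.png");print(lm("wrist","mill0",T),lm("wrist","rack_lip",T))
print(rel([.399,-.339,.25],level(-1)))
E
```

```text
clock: 41.0
tcp_pos: [0.5598, -0.0967, 0.0706]
eef_rot: [0.73, -0.639, -0.158, 0.183]
ft_force: [-0.0, -0.9, 0.5]
finger_gap: 0.474
clock: 41.4
tcp_pos: [0.6165, -0.0887, 0.1786]
eef_rot: [0.73, -0.639, -0.157, 0.183]
ft_force: [-1.0, 0.2, -0.5]
finger_gap: 0.604
t 41.4 tcp [ 0.6165 -0.0887  0.1786] q [ 0.7303 -0.6392 -0.1574  0.1828] f [-0.99  0.23 -0.46] m [ 0.004 -0.431  0.045] gap 0.604
R [[0.133, -0.876, -0.464], [-0.991, -0.116, -0.066], [0.004, 0.468, -0.884]] j [-0.38  0.77  0.77  1.15 -0.3   1.84 -1.1 ]
scene [(0.76, [0.556, -0.098, 0.07]), (0.74, [0.526, 0.129, 0.066]), (0.72, [0.725, -0.452, -0.003]), (0.7, [0.398, -0.342, 0.002])] [(0.77, [0.542, 0.017, 0.108])] [(0.76, [0.627, 0.032, 0.042])]
side [(0.98, [0.726, -0.449, -0.003]), (0.93, [0.554, -0.098, 0.065]), (0.92, [0.522, 0.131, 0.063]), (0.83, [0.25, -0.344, -0.003]), (0.66, [0.397, -0.338, -0.003]), (0.35, [0.462, 0.501, -0.002])] [(0.57, [0.544, 0.013, 0.107])] [(0.97, [0.621, 0.031, 0.042])]
scene [(0.81, [0.728, -0.453, 0.0]), (0.8, [0.525, 0.129, 0.064]), (0.58, [0.556, -0.095, 0.068])] [(0.6, [0.544, 0.018, 0.105])] [(0.78, [0.629, 0.027, 0.043])]
side [(0.97, [0.553, -0.101, 0.067]), (0.93, [0.25, -0.343, -0.005]), (0.77, [0.521, 0.129, 0.063]), (0.77, [0.727, -0.45, -0.004]), (0.61, [0.396, -0.34, -0.001])] [(0.81, [0.544, 0.015, 0.103])] [(0.66, [0.621, 0.028, 0.045])]
[(0.82, [0.525, 0.128, 0.066]), (0.66, [0.556, -0.09, 0.068])] [(0.96, [0.626, 0.03, 0.043])]
(array([219.3, 252.9,  52.5]), array([ 0.488, -0.003, -0.004]))
```

```bash
python3 - <<'E'
from h import *
im=cv2.imread("pics/w12.png")
def line(k,lat,ups,h):
    o=[]
    for u in ups:
        p=C+V*(YK[k]+lat)+XB*u+NB*h; q=pix("wrist",p); x,y=q.round().astype(int)
        o.append((round(u*1000),x,y,im[y,x].tolist() if 0<=x<640 and 0<=y<480 else None))
    return o
for lat in (0,.012):
  print("lat",lat)
  for r in line(0,lat,np.arange(-.104,-.02,.004),.0): print(r)
x=int(pix("wrist",C+V*YK[0])[0]); y=int(pix("wrist",C+V*YK[0]+XB*-.08)[1]);print(x,y)
cv2.imwrite("pics/dbg.png",im[max(0,y-40):y+40,x-60:x+60])
g=cv2.cvtColor(im,6)
for dx in(-15,0,15):print(dx,[(r,im[r,x+dx].tolist()) for r in range(y-34,y+30,3)])
E
```

```text
lat 0
(-104, np.int64(316), np.int64(98), [148, 158, 168])
(-100, np.int64(316), np.int64(104), [180, 195, 208])
(-96, np.int64(316), np.int64(109), [143, 156, 166])
(-92, np.int64(316), np.int64(115), [78, 118, 161])
(-88, np.int64(316), np.int64(121), [70, 105, 142])
(-84, np.int64(316), np.int64(127), [113, 175, 233])
(-80, np.int64(316), np.int64(133), [72, 112, 152])
(-76, np.int64(316), np.int64(138), [244, 247, 249])
(-72, np.int64(316), np.int64(144), [254, 254, 255])
(-68, np.int64(316), np.int64(149), [254, 254, 255])
(-64, np.int64(316), np.int64(155), [248, 249, 251])
(-60, np.int64(316), np.int64(160), [253, 254, 255])
(-56, np.int64(316), np.int64(166), [254, 255, 255])
(-52, np.int64(316), np.int64(171), [254, 255, 255])
(-48, np.int64(316), np.int64(177), [254, 255, 255])
(-44, np.int64(316), np.int64(182), [255, 255, 255])
(-40, np.int64(316), np.int64(187), [156, 168, 178])
(-36, np.int64(316), np.int64(193), [155, 165, 177])
(-32, np.int64(316), np.int64(198), [220, 233, 242])
(-28, np.int64(316), np.int64(203), [171, 180, 193])
(-24, np.int64(316), np.int64(208), 
[... 2014 characters left out ...]
4, 254]), (143, [254, 254, 255]), (146, [254, 254, 255]), (149, [254, 254, 255]), (152, [203, 208, 215]), (155, [248, 249, 251]), (158, [247, 252, 254]), (161, [254, 255, 255])]
15 [(98, [140, 152, 161]), (101, [140, 151, 162]), (104, [141, 152, 164]), (107, [150, 163, 174]), (110, [142, 153, 163]), (113, [75, 115, 160]), (116, [80, 121, 164]), (119, [74, 112, 153]), (122, [70, 107, 144]), (125, [68, 103, 140]), (128, [72, 110, 148]), (131, [79, 119, 158]), (134, [88, 119, 156]), (137, [147, 151, 154]), (140, [158, 163, 165]), (143, [154, 159, 163]), (146, [150, 155, 158]), (149, [147, 149, 154]), (152, [125, 127, 133]), (155, [115, 118, 123]), (158, [154, 166, 177]), (161, [160, 172, 183])]
```

```bash
python3 - <<'E'
from h import *
im=cv2.imread("pics/w12.png")
for lat in(.0,-.045,-.06,-.07):
    x=int(pix("wrist",C+V*(YK[0]+lat)+XB*-.08)[0]); print(lat,x,[(r,int(im[r,x,2])) for r in range(96,150,2)])
w9=cv2.imread("pics/w9.png")
print("w9");
for x in (245,290,330,355,390,420): print(x,[(r,w9[r,x].tolist()) for r in range(62,140,4)])
E
```

```text
0.0 315 [(96, 185), (98, 188), (100, 198), (102, 200), (104, 207), (106, 172), (108, 168), (110, 163), (112, 148), (114, 158), (116, 161), (118, 155), (120, 146), (122, 143), (124, 152), (126, 189), (128, 245), (130, 151), (132, 154), (134, 145), (136, 209), (138, 249), (140, 254), (142, 254), (144, 255), (146, 255), (148, 255)]
-0.045 254 [(96, 161), (98, 161), (100, 164), (102, 163), (104, 163), (106, 174), (108, 172), (110, 164), (112, 149), (114, 150), (116, 151), (118, 147), (120, 152), (122, 151), (124, 153), (126, 138), (128, 151), (130, 157), (132, 161), (134, 158), (136, 136), (138, 139), (140, 154), (142, 160), (144, 162), (146, 161), (148, 166)]
-0.06 234 [(96, 163), (98, 160), (100, 163), (102, 164), (104, 163), (106, 173), (108, 170), (110, 163), (112, 149), (114, 151), (116, 147), (118, 147), (120, 152), (122, 149), (124, 153), (126, 137), (128, 150), (130, 157), (132, 160), (134, 159), (136, 139), (138, 135), (140, 152), (142, 157), (144, 159), (146, 160), (148, 166)]
-0.07 220 [(96, 162), (98, 161), (100, 164), (102, 162), (104, 163), (106, 173), (108, 168), (110, 164
[... 2337 characters left out ...]
 [77, 119, 160]), (106, [72, 111, 151]), (110, [76, 118, 161]), (114, [153, 231, 254]), (118, [164, 239, 255]), (122, [164, 240, 255]), (126, [158, 236, 255]), (130, [69, 107, 146]), (134, [130, 213, 253]), (138, [139, 223, 254])]
420 [(62, [158, 172, 183]), (66, [164, 176, 188]), (70, [165, 180, 192]), (74, [194, 211, 224]), (78, [252, 254, 255]), (82, [252, 254, 255]), (86, [245, 251, 253]), (90, [153, 230, 254]), (94, [148, 226, 254]), (98, [71, 107, 150]), (102, [75, 116, 157]), (106, [71, 111, 149]), (110, [75, 114, 154]), (114, [152, 229, 254]), (118, [162, 238, 255]), (122, [164, 240, 255]), (126, [161, 237, 255]), (130, [103, 161, 220]), (134, [149, 229, 255]), (138, [66, 100, 140])]
```

A's head end (row 136) coincides with the lip's inner edge (rows 136–138 in the empty lane), so it lies against the lip. Now white B.

```bash
python3 -m handwheel '[22,25,5,0.08,0,0,0.3,44,50,10,0.16,0,0,0.3,66,76,15,0.24,0,0,0.3,88,101,21,0.32,0,0,0.3,110,126,26,0.4,0,0,0.3,132,152,31,0.488,0,0,0.3,154,177,37,0.488,0,0,0.3,176,202,42,0.488,0,0,0.3,198,228,47,0.488,0,0,0.3,219,253,52,0.488,0,0,0.3]';python3 - <<'E'
from h import *
a=np.radians(6);Rm=np.array([[np.cos(a),np.sin(a),0],[np.sin(a),-np.cos(a),0],[0,0,-1.]])
st();print(rel([.399,-.339,.21],Rm))
E
```

```text
clock: 43.35
tcp_pos: [0.3977, -0.3398, 0.2511]
eef_rot: [0.752, -0.659, 0.001, 0.0]
ft_force: [0.0, -0.3, -0.0]
finger_gap: 0.7
t 43.35 tcp [ 0.3977 -0.3398  0.2511] q [ 7.525e-01 -6.586e-01  1.500e-03  3.000e-04] f [ 0.01 -0.27 -0.04] m [-0.033  0.116 -0.068] gap 0.7
R [[0.132, -0.991, 0.002], [-0.991, -0.132, -0.002], [0.003, -0.001, -1.0]] j [-0.37  0.02  1.05  1.75 -0.02  1.38 -0.75]
(array([-0.7, -1.4, 41.1]), array([ 1.000e-03, -3.000e-03, -1.543e+00]))
```

```bash
python3 -m handwheel '[0,0,10,0,0,-0.145,0.2,0,0,20,0,0,-0.29,0.2,0,0,30,0,0,-0.435,0.2,0,0,40,0,0,-0.58,0.2,0,-1,40,0,0,-0.725,0.2,0,-1,40,0,0,-0.87,0.2,0,-1,40,0,0,-1.015,0.2,0,-1,40,0,0,-1.16,0.2,0,-1,40,0,0,-1.3,0.2,0,-1,40,0,0,-1.44,0.2]';python3 -m handwheel '[0,0,0,0,0,-0.1,0.2,0,0,0,0,0,-0.1,0.2,0,0,0,0,0,-0.1,0.2]'; python3 - <<'E'
from h import *
st();waist([.4,-.34],"w13.png")
im,T=snap("wrist");print(lm("wrist","mill0_mid",T),lm("wrist","mill0",T))
E
```

```text
clock: 44.35
tcp_pos: [0.3998, -0.3388, 0.2106]
eef_rot: [1.0, 0.004, 0.0, 0.001]
ft_force: [-0.2, -0.3, -0.0]
finger_gap: 0.798
clock: 44.65
tcp_pos: [0.3999, -0.3388, 0.2106]
eef_rot: [0.999, 0.05, 0.0, 0.002]
ft_force: [-0.0, 0.4, 0.5]
finger_gap: 0.798
t 44.65 tcp [ 0.3999 -0.3388  0.2106] q [9.988e-01 4.980e-02 3.000e-04 1.600e-03] f [-0.04  0.4   0.49] m [-0.045  0.047 -0.009] gap 0.798
R [[0.995, 0.1, 0.001], [0.1, -0.995, -0.003], [0.0, 0.003, -1.0]] j [-0.28  0.06  0.98  1.81 -0.05  1.3   0.81]
amber [438, 0, 181, 17, 1875] [520.4   5.5] [ 0.5587 -0.13    0.036 ]
amber [150, 185, 36, 21, 672] [167.5 194.5] [ 0.2565 -0.3239  0.036 ]
amber [300, 191, 30, 21, 541] [314.6 201.1] [ 0.3993 -0.3162  0.036 ]
amber [151, 219, 35, 22, 605] [167.9 229.7] [ 0.2568 -0.359   0.036 ]
amber [302, 228, 29, 19, 483] [316.6 236.6] [ 0.4048 -0.3513  0.036 ]
white [416, 0, 209, 35, 4117] [510.8  20. ] [ 0.5511 -0.1434  0.04  ]
white [446, 10, 130, 6, 333] [506.3  11.9] [ 0.5458 -0.1378  0.04  ]
white [627, 118, 13, 55, 463] [634.5 145.7] [ 0.6916 -0.2336  0.04  ]
white [133, 125, 62, 60, 1758] [155.4 150.7] [ 0.247  -0.2835  0.04  ]
white [288, 133, 50, 60, 2689] [312.5 162.7] [ 0.3936 -0.2799  0.04  ]
white [149, 202, 37, 22, 518] [163.8 212.7] [ 0.2545 -0.3414  0.04  ]
white [301, 209, 30, 21, 475] [315.5 219.4] [ 0.4018 -0.3333  0.04  ]
white [294, 237, 47, 25, 819] [317.6 252. ] [ 0.4073 -0.366   0.04  ]
white [138, 241, 46, 21, 843] [160.9 251.6] [ 0.2513 -0.3813  0.04  ]
[] [(0.62, [0.254, -0.342, -0.0]), (0.6, [0.405, -0.332, -0.001])]
```

```bash
python3 -m handwheel '[2,-5,40,0,0,-0.055,0.3,2,-5,80,0,0,-0.055,0.3,2,-5,120,0,0,-0.055,0.3,2,-5,160,0,0,-0.055,0.3,2,-5,190,0,0,-0.055,0.3,2,-5,205,0,0,-0.055,0.3,2,-5,205,0,0,-0.055,0.3,2,-5,205,0,0,-0.055,0.3]'; python3 -c "from h import *;st();avg()";python3 -m handwheel '[0,0,0,0,0,0,1,0,0,0,0,0,0,1,0,0,0,0,0,0,1,0,0,0,0,0,0,1,0,0,0,0,0,0,1,0,0,0,0,0,0,1]'; python3 -m handwheel '[0,0,-10,0,0,0,1,0,0,-25,0,0,0,1,0,0,-40,0,0,0,1,0,0,-40,0,0,0,1,0,0,-40,0,0,0,1,0,0,-40,0,0,0,1]'; python3 -c "from h import *;st();avg(8)"
```

```text
clock: 45.65
tcp_pos: [0.4023, -0.3349, 0.0065]
eef_rot: [0.997, 0.079, 0.001, 0.002]
ft_force: [0.1, 0.0, 0.3]
finger_gap: 0.697
t 45.65 tcp [ 0.4023 -0.3349  0.0065] q [9.969e-01 7.850e-02 6.000e-04 2.200e-03] f [0.09 0.02 0.3 ] m [-0.106 -0.046  0.037] gap 0.697
R [[0.988, 0.157, 0.002], [0.157, -0.988, -0.004], [0.001, 0.004, -1.0]] j [-0.12  0.38  0.88  2.01 -0.36  0.91  1.11]
F [-0.28 -0.24 -0.11] M [-0.069  0.009  0.011] sd [0.026 0.018 0.022] M in tool [-0.067 -0.02  -0.011]
clock: 46.55
tcp_pos: [0.4015, -0.3342, 0.0054]
eef_rot: [0.997, 0.079, -0.0, 0.002]
ft_force: [-0.4, -0.9, 0.1]
finger_gap: 0.321
clock: 47.15
tcp_pos: [0.4015, -0.3335, 0.0452]
eef_rot: [0.997, 0.079, 0.0, 0.001]
ft_force: [-0.6, 1.0, -4.6]
finger_gap: 0.32
t 47.15 tcp [ 0.4015 -0.3335  0.0452] q [0.9969 0.0789 0.     0.0013] f [-0.6   1.01 -4.65] m [-0.209  0.037  0.016] gap 0.32
R [[0.988, 0.157, 0.0], [0.157, -0.988, -0.003], [-0.0, 0.003, -1.0]] j [-0.17  0.31  0.93  1.99 -0.29  0.98  1.05]
F [ 0.04 -0.05 -4.02] M [-0.215  0.024  0.023] sd [0.025 0.025 0.01 ] M in tool [-0.208 -0.057 -0.023]
```

The moment changed by −0.141, so B's heavy head is on the tool's −y side too. I'm carrying it to lane 1.

```bash
python3 - <<'E'
from h import *
p,Rm=lane(1,-1,.006,.08,.0165);print(p);print(rel([p[0],p[1],.25],level(-1)))
E
python3 -m handwheel '[0,0,-40,0,0,0,1,0,0,-80,0,0,0,1,0,0,-120,0,0,0.14,1,0,0,-160,0,0,0.28,1,0,0,-190,0,0,0.42,1,0,0,-205,0,0,0.56,1,0,0,-205,0,0,0.7,1,0,0,-205,0,0,0.84,1]';python3 - <<'E'
from h import *
p,Rm=lane(1,-1,.006,.08,.0165);st();print(rel([p[0],p[1],.25],level(-1)))
E
```

```text
[ 0.58594748 -0.03274311  0.14342022]
(array([ 229.3, -268. , -205.7]), array([ 0.003, -0.002,  1.592]))
clock: 48.35
tcp_pos: [0.4015, -0.3336, 0.251]
eef_rot: [0.941, -0.337, 0.001, 0.001]
ft_force: [0.0, 0.7, -3.9]
finger_gap: 0.319
t 48.35 tcp [ 0.4015 -0.3336  0.251 ] q [ 0.9413 -0.3375  0.0013  0.0011] f [ 0.04  0.71 -3.89] m [-0.176  0.229 -0.018] gap 0.319
R [[0.772, -0.635, 0.002], [-0.635, -0.772, -0.003], [0.003, 0.001, -1.0]] j [-0.39  0.01  1.05  1.76 -0.01  1.38 -0.02]
(array([ -48.7, -349.5,    0.4]), array([ 0.   , -0.004,  0.746]))
```

```bash
python3 -m handwheel '[-5,-35,0,0,0,0.08,1,-10,-70,0,0,0,0.16,1,-15,-105,0,0,0,0.24,1,-20,-140,0,0,0,0.32,1,-24,-175,0,0,0,0.4,1,-29,-210,0,0,0,0.48,1,-34,-245,0,0,0,0.56,1,-39,-280,0,0,0,0.64,1,-44,-315,0,0,0,0.72,1,-49,-349,0,0,0,0.746,1]';python3 -m handwheel '[0,0,0,0,0,0,1,0,0,0,0,0,0,1]'; python3 - <<'E'
from h import *
st();avg(4);print(rel(*lane(1,-1,.006,.08,.0165)))
for c in ("scene","side"):
  im,T=snap(c);print(lm(c,"mill0",T))
E
```

```text
clock: 49.35
tcp_pos: [0.5838, -0.0303, 0.2491]
eef_rot: [0.755, -0.656, 0.001, 0.001]
ft_force: [0.1, -1.3, -3.6]
finger_gap: 0.32
clock: 49.55
tcp_pos: [0.5834, -0.0307, 0.2487]
eef_rot: [0.756, -0.654, 0.001, 0.002]
ft_force: [-0.6, -0.2, -4.5]
finger_gap: 0.318
t 49.55 tcp [ 0.5834 -0.0307  0.2487] q [ 0.7564 -0.6541  0.0009  0.0022] f [-0.64 -0.2  -4.49] m [-0.17   0.318 -0.001] gap 0.318
R [[0.144, -0.99, -0.002], [-0.99, -0.144, -0.005], [0.004, 0.002, -1.0]] j [-0.69  0.21  0.81  1.61 -0.15  1.39 -1.29]
F [-0.   -0.22 -3.87] M [-0.108  0.26  -0.009] sd [0.022 0.015 0.027] M in tool [-0.272  0.071  0.008]
(array([ -0.4,  -2.9, 106.3]), array([-0.489, -0.004,  0.003]))
[(0.74, [0.248, -0.344, 0.004]), (0.73, [0.58, -0.035, 0.245]), (0.67, [0.525, 0.129, 0.062]), (0.64, [0.727, -0.456, -0.001]), (0.58, [0.557, -0.098, 0.069])]
[(0.95, [0.556, -0.1, 0.066]), (0.93, [0.521, 0.129, 0.063]), (0.78, [0.581, -0.036, 0.241]), (0.75, [0.249, -0.345, -0.002]), (0.6, [0.722, -0.449, -0.001])]
```

```bash
python3 -m handwheel '[0,-3,10,-0.12,0,0,1,0,-3,20,-0.24,0,0,1,0,-3,35,-0.36,0,0,1,0,-3,50,-0.489,-0.004,0.003,1,0,-3,75,-0.489,-0.004,0.003,1,0,-3,106,-0.489,-0.004,0.003,1,0,-3,106,-0.489,-0.004,0.003,1,0,-3,106,-0.489,-0.004,0.003,1]'; python3 - <<'E'
from h import *
st();print(rel(*lane(1,-1,.006,.0,.0165)))
im=manip.read_camera("wrist");T=np.array(manip.camera_info("wrist")["T"]);h=cv2.cvtColor(im,cv2.COLOR_BGR2HSV)
# ribs (dark wood) left/right of head in rows by the lip
for r in (120,140,160,180): print(r,[ (x,im[r,x].tolist()) for x in range(225,420,12)])
E
```

```text
clock: 50.75
tcp_pos: [0.5868, -0.0314, 0.144]
eef_rot: [0.732, -0.637, -0.159, 0.183]
ft_force: [-0.5, -0.1, -3.6]
finger_gap: 0.319
t 50.75 tcp [ 0.5868 -0.0314  0.144 ] q [ 0.732  -0.6369 -0.1589  0.1827] f [-0.5  -0.08 -3.6 ] m [ 0.047 -0.652  0.001] gap 0.319
R [[0.138, -0.874, -0.465], [-0.99, -0.122, -0.065], [0.0, 0.47, -0.883]] j [-0.48  0.72  0.74  1.3  -0.29  1.75 -1.18]
(array([ 1.1,  0.6, 81. ]), array([ 0.   , -0.001,  0.002]))
120 [(225, [107, 156, 210]), (237, [107, 157, 210]), (249, [105, 155, 210]), (261, [196, 200, 203]), (273, [195, 199, 207]), (285, [200, 205, 211]), (297, [196, 201, 207]), (309, [196, 201, 206]), (321, [202, 209, 214]), (333, [238, 241, 244]), (345, [254, 255, 255]), (357, [254, 254, 255]), (369, [193, 250, 255]), (381, [108, 158, 213]), (393, [106, 155, 210]), (405, [105, 156, 209]), (417, [104, 154, 207])]
140 [(225, [110, 161, 215]), (237, [107, 162, 214]), (249, [108, 161, 214]), (261, [193, 197, 202]), (273, [203, 207, 213]), (285, [206, 211, 216]), (297, [201, 206, 211]), (309, [208, 213, 217]), (321, [206, 212, 218]), (333, [206, 212, 217
[... 297 characters left out ...]
(285, [209, 221, 231]), (297, [208, 223, 231]), (309, [212, 223, 232]), (321, [211, 224, 232]), (333, [211, 223, 233]), (345, [211, 224, 233]), (357, [255, 255, 255]), (369, [242, 251, 254]), (381, [196, 211, 222]), (393, [219, 229, 237]), (405, [218, 228, 236]), (417, [216, 227, 235])]
180 [(225, [103, 154, 208]), (237, [107, 156, 212]), (249, [105, 159, 214]), (261, [199, 214, 225]), (273, [218, 229, 236]), (285, [219, 229, 236]), (297, [218, 228, 236]), (309, [218, 228, 237]), (321, [219, 228, 236]), (333, [218, 228, 236]), (345, [219, 228, 237]), (357, [212, 225, 234]), (369, [193, 208, 220]), (381, [225, 236, 244]), (393, [217, 226, 235]), (405, [212, 225, 234]), (417, [212, 225, 234])]
```

```bash
python3 -m handwheel '[1,0,25,0,0,0,1,1,0,50,0,0,0,1,1,0,65,0,0,0,1,1,0,76,0,0,0,1,1,0,76,0,0,0,1,1,0,76,0,0,0,1]';python3 -m handwheel '[0,0,2,0,0,0,1,0,0,4,0,0,0,1,0,0,4,0,0,0,1]';python3 -m handwheel '[0,0,1.5,0,0,0,1,0,0,3,0,0,0,1,0,0,3,0,0,0,1]'
```

```text
clock: 51.4
tcp_pos: [0.5526, -0.0374, 0.078]
eef_rot: [0.732, -0.637, -0.158, 0.182]
ft_force: [0.3, 0.5, -3.4]
finger_gap: 0.318
clock: 51.7
tcp_pos: [0.5502, -0.0378, 0.0735]
eef_rot: [0.732, -0.637, -0.158, 0.182]
ft_force: [2.1, 0.6, -1.1]
finger_gap: 0.316
clock: 52.0
tcp_pos: [0.5495, -0.0379, 0.0725]
eef_rot: [0.732, -0.637, -0.158, 0.182]
ft_force: [0.8, 0.8, 8.2]
finger_gap: 0.318
```

```bash
python3 -m handwheel '[0,-2,-2,0,0,0,1,0,-4,-2,0,0,0,1,0,-4,-2,0,0,0,1]';python3 -m handwheel '[0,-1.5,0,0,0,0,1,0,-3,0,0,0,0,1,0,-3,0,0,0,0,1]';python3 -m handwheel '[0,-1.5,0,0,0,0,1,0,-3,0,0,0,0,1,0,-3,0,0,0,0,1]'
```

```text
clock: 52.3
tcp_pos: [0.5519, -0.0375, 0.0712]
eef_rot: [0.732, -0.637, -0.16, 0.183]
ft_force: [-2.7, -0.0, 6.6]
finger_gap: 0.32
clock: 52.6
tcp_pos: [0.552, -0.0375, 0.0711]
eef_rot: [0.731, -0.637, -0.162, 0.185]
ft_force: [-7.2, 0.2, 12.9]
finger_gap: 0.318
clock: 52.9
tcp_pos: [0.5521, -0.0374, 0.071]
eef_rot: [0.73, -0.637, -0.165, 0.187]
ft_force: [-13.5, 0.8, 20.0]
finger_gap: 0.319
```

```bash
python3 -m handwheel '[0,5,0,0,0,0,1,0,7,0,0,0,0,0.8,0,7,0,0,0,0,0.55,0,7,0,0,0,0,0.5,0,7,0,0,0,0,0.5]';python3 -m handwheel '[0,0,-20,0,0,0,0.5,0,0,-50,0,0,0,0.5,0,0,-90,0,0,0,0.4,0,0,-130,0,0,0,0.3,0,0,-160,0,0,0,0.3]';python3 - <<'E'
from h import *
st()
for c in("scene","side","wrist"):
  im,T=snap(c,c+"end.png");print(c,lm(c,"mill0",T),lm(c,"mill0_mid",T),lm(c,"rack_fin",T,n=1),lm(c,"rack_lip",T,n=1),lm(c,"rack",T,n=1))
# head ends vs lip, wrist view
for k,l in ((0,0),(1,0),(2,0),(3,0)):
    for lat in (-.008,.008):
        q=pix("wrist",C+V*(YK[k]+lat)+XB*-.08); x,y=q.round().astype(int)
        print(k,x,y,[tuple(int(v) for v in im[r,x]) for r in range(y-16,y+14,2)] if 0<=x<640 and y>16 else None)
h=cv2.cvtColor(cv2.imread("pics/sceneend.png"),cv2.COLOR_BGR2HSV);red=cv2.inRange(h,(172,180,80),(180,255,255))|cv2.inRange(h,(0,180,80),(4,255,255))
n,l,s,c=cv2.connectedComponentsWithStats(red);print([(s[i].tolist()) for i in range(1,n) if s[i][4]>25])
E
```

```text
clock: 53.4
tcp_pos: [0.5515, -0.0375, 0.0702]
eef_rot: [0.732, -0.637, -0.159, 0.183]
ft_force: [-0.1, -0.7, 0.9]
finger_gap: 0.471
clock: 53.9
tcp_pos: [0.6272, -0.0269, 0.2137]
eef_rot: [0.732, -0.637, -0.158, 0.182]
ft_force: [0.2, 0.1, -0.1]
finger_gap: 0.662
t 53.9 tcp [ 0.6272 -0.0269  0.2137] q [ 0.7321 -0.6369 -0.1581  0.1824] f [ 0.21  0.09 -0.14] m [ 0.017 -0.44  -0.021] gap 0.662
R [[0.139, -0.875, -0.464], [-0.99, -0.122, -0.066], [0.001, 0.469, -0.883]] j [-0.42  0.76  0.74  1.07 -0.31  1.92 -1.19]
scene [(0.95, [0.549, -0.04, 0.068]), (0.93, [0.558, -0.1, 0.07]), (0.84, [0.25, -0.345, 0.004]), (0.61, [0.727, -0.454, 0.001])] [(0.58, [0.567, -0.096, 0.09]), (0.57, [0.725, -0.452, 0.02])] [(0.82, [0.542, 0.016, 0.106])] [(0.81, [0.626, 0.026, 0.043])] [(0.97, [0.55, 0.014, 0.005])]
side [(0.78, [0.253, -0.345, -0.003]), (0.73, [0.558, -0.098, 0.065]), (0.71, [0.723, -0.449, 0.001]), (0.63, [0.524, 0.13, 0.064]), (0.62, [0.544, -0.039, 0.065]), (0.44, [0.537, 0.128, 0.088])] [(0.61, [0.727, -0.45, 0.022]), (0.58, [0.566, -0.097, 0.083])] [(0.92, [0.544, 0.014, 0.106])] [(
[... 1778 characters left out ...]
69, 103, 141), (78, 117, 159), (77, 117, 158), (78, 119, 160), (80, 122, 164)]
3 109 135 [(168, 245, 255), (178, 254, 255), (77, 116, 162), (74, 112, 154), (74, 112, 150), (112, 173, 233), (81, 124, 170), (85, 129, 174), (81, 123, 166), (147, 149, 156), (241, 246, 248), (251, 252, 253), (252, 253, 254), (253, 254, 254), (253, 254, 254)]
3 127 135 [(168, 244, 255), (177, 254, 255), (79, 119, 162), (73, 111, 152), (79, 119, 161), (107, 166, 226), (84, 128, 173), (84, 130, 175), (82, 124, 169), (143, 153, 163), (237, 238, 243), (249, 251, 252), (250, 252, 253), (251, 252, 253), (253, 254, 254)]
[[376, 223, 17, 13, 162], [370, 258, 17, 12, 170], [375, 291, 11, 13, 109], [381, 335, 47, 54, 1777]]
```

```bash
python3 -m handwheel '[0,0,-20,0,0,0,0.3,0,0,-40,0,0,0,0.3,0,0,-40,0,0,0,0.3]'; python3 - <<'E'
from h import *
for c in("scene","side"):
  im,T=snap(c);print(c,lm(c,"mill0",T))
  for q in("soy","jar","bowl","mug","mortar","tub"):print(q,lm(c,q,T,n=1))
print(manip.sign_off())
E
```

```text
clock: 55.1
tcp_pos: [0.6461, -0.0247, 0.2492]
eef_rot: [0.732, -0.637, -0.157, 0.182]
ft_force: [-0.3, -0.0, -0.1]
finger_gap: 0.701
scene [(0.83, [0.548, -0.039, 0.068]), (0.83, [0.25, -0.343, 0.003]), (0.81, [0.559, -0.095, 0.069]), (0.26, [0.625, 0.03, 0.042])]
soy [(0.82, [0.767, 0.189, 0.001])]
jar [(0.86, [0.775, -0.063, 0.002])]
bowl [(0.81, [0.771, 0.099, 0.001])]
mug [(0.67, [0.754, -0.218, 0.002])]
mortar [(0.63, [0.457, 0.504, -0.002])]
tub [(0.92, [0.538, -0.51, 0.001])]
side [(0.83, [0.546, -0.042, 0.066]), (0.76, [0.726, -0.45, -0.002]), (0.68, [0.25, -0.343, -0.003]), (0.67, [0.523, 0.127, 0.067]), (0.64, [0.568, -0.097, 0.085])]
soy [(0.85, [0.769, 0.191, -0.004])]
jar [(0.9, [0.773, -0.066, -0.005])]
bowl [(0.9, [0.774, 0.097, 0.001])]
mug [(0.66, [0.751, -0.222, -0.002])]
mortar [(0.62, [0.462, 0.504, -0.0])]
tub [(0.95, [0.533, -0.512, -0.007])]
the job is handed in; nothing more can be done
None
```

The job is done and handed in at 55 s. I lifted the rack by its fin, turned it half a turn and set it back in the tray with the lip at the low front. I then laid the three mills present in its lanes: red in lane 3, whites in lanes 0 and 1. I found no fourth mill.

**Rack:** seated flat, with the fin at about 0.106 m and the lip at about 0.043 m (expected 0.106 and 0.044).

**Heavy ends:** each mill's heavy head points downhill. The two white mills changed the wrist moment by −0.138 and −0.141 N m on lifting. I had no empty-gripper reading for the red one in that same pose, but its moment kept the same side through both turns.

**Lanes:** all three lower ends stand level with the lip's inner edge in the last wrist view.

**Other things:** the bystanders and the pink look-alikes read where they started, within the few millimetres the detector is good to.

**Checks that disagreed or were missing:**
- The detector's lane points were about 5 mm further uphill than where the mills met the lip, so I slid each mill down until it touched.
- In the last scene check the detector missed the red mill. The side view still showed it in lane 3.
- The 16-picture limit was reached before the white mills, so those placements were checked by numbers only.

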